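# Charge the mill jar from the media hopper

## Task

Charge the grinding jar: set the steel pan under the hopper's end bay farthest from the red handle, draw the slide gate out just far enough to drop all of that bay's ceramic cylinders into the pan while the other two bays stay full, and push the gate fully shut again. Then tip the cylinders from the pan into the jar, put every rock billet from the bench into the jar too, and close the jar with its lid properly seated. Lay the empty pan back lengthwise on its blue mat, and leave the tube rack and the bottle where they are.

Things in the scene. Friction and masses are not known exactly. Their poses are not given: they have to be found in the camera images.
- gate (a joint): Slide gate plate under the hopper (m), top at z = 90 mm: 0 = fully shut, up to 0.145 as it is drawn out along -y of gate_grip. About 3 N of friction; stays where it is left. It uncovers the bays in turn: 0.048 opens bay A wholly, so that all in it falls; bay B stays safely held up to 0.062 and may drop its cylinders beyond. So 0.048 to 0.060 empties bay A alone
- gate_grip (a point): Centre of the gate's red upright handle tab: 12 mm thick (y), 36 mm wide (x), 48 mm tall (z 90 to 138 mm above the bench). It stands on a flat steel tongue at least 98 mm clear of the hopper's end wall. Axes parallel to the hopper's: drawing the gate open moves it along -y, shutting it along +y
- bay_a (a point): Point on the bench (z = 0) below the middle of bay A of the fixed hopper; the middle of the pan's tray goes here or up to 10 mm to -x. Axes: +x to the hopper's rear, +y from bay C to bay A. Open front (-x) for the pan, 81 mm of headroom; behind, two posts 110 mm to +x, at y = +78 and -172 mm, each with a 20 mm wide, 12 mm high foot bar running forward to x = -65 mm
- pan_grip (a point): Point to grip on the pan's straight black handle, 70 mm behind pan_mid, 36 mm above the underside, axes as the pan's. The handle is 14 mm wide (y), 22 mm tall (25 to 47 mm above the underside) and runs from the tray's back wall 90 mm backwards
- pan_mid (a point): Loose polished steel pan, 0.16 kg: middle of its whole length (220 mm), on its underside. +x to the open pouring lip, z up. Tray from x = -20 to +110 mm (its middle at +45), 98 mm wide, floor 3 mm thick, walls 45 mm high at back and sides; front open, the last 32 mm of floor rising to a lip 9 mm high. Cylinders slide out when it is tipped 35 to 40 degrees or more
- mat_center (a point): Centre of the top of the pan's blue mat, fixed on the bench, 260 (x) by 130 mm, 3 mm thick; the pan lies on it lengthwise (x along x) at the start and belongs there
- jar_rim (a point): Centre of the mouth of the white porcelain mill jar, 130 mm above the bench; jar fixed upright, inner floor 118 mm below this point, 146 mm outside, 128 mm inside diameter, standing in a low black rubber ring 180 mm across and 22 mm high
- lid_knob (a point): Centre of the black round knob (34 mm diameter, 34 mm tall) on the loose jar lid, 37 mm above the underside of the lid's plug; z up. Lid weighs about 0.32 kg
- lid_seat (a point): Centre of the underside of the lid's white disc (148 mm diameter, 10 mm thick). Below it sits a black rubber plug 116 mm in diameter, 10 mm deep, that enters the jar's mouth; seated, this point coincides with the jar_rim point. On the bench the lid rests on its plug
- ma1_center (a point): Centre of a white ceramic grinding cylinder, 28 mm in diameter, 28 mm long (axis z), 45 g, at the start in bay A of the hopper
- ma2_center (a point): Centre of a white ceramic grinding cylinder, 28 mm in diameter, 28 mm long (axis z), 45 g, at the start in bay A of the hopper
- ma3_center (a point): Centre of a white ceramic grinding cylinder, 28 mm in diameter, 28 mm long (axis z), 45 g, at the start in bay A of the hopper; None if absent
- ma4_center (a point): Centre of a white ceramic grinding cylinder, 28 mm in diameter, 28 mm long (axis z), 45 g, at the start in bay A of the hopper; None if absent
- mb1_center (a point): Centre of a like grinding cylinder in bay B of the hopper; it must stay there. The hopper: grey sheet metal with a clear front, open top at z = 198 mm, 100 (x) by 175 mm (y) over its flared mouth; three bays, each 42 to 44 mm (y) by 64 mm (x) inside, 47 mm apart along y: A farthest from the red handle, B in the middle, C nearest the handle
- mb2_center (a point): Centre of a like grinding cylinder in bay B of the hopper; it must stay there. The hopper: grey sheet metal with a clear front, open top at z = 198 mm, 100 (x) by 175 mm (y) over its flared mouth; three bays, each 42 to 44 mm (y) by 64 mm (x) inside, 47 mm apart along y: A farthest from the red handle, B in the middle, C nearest the handle
- mb3_center (a point): Centre of a like grinding cylinder in bay B of the hopper; it must stay there. The hopper: grey sheet metal with a clear front, open top at z = 198 mm, 100 (x) by 175 mm (y) over its flared mouth; three bays, each 42 to 44 mm (y) by 64 mm (x) inside, 47 mm apart along y: A farthest from the red handle, B in the middle, C nearest the handle
- mc1_center (a point): Centre of a like grinding cylinder in bay C of the hopper; it must stay there. The hopper: grey sheet metal with a clear front, open top at z = 198 mm, 100 (x) by 175 mm (y) over its flared mouth; three bays, each 42 to 44 mm (y) by 64 mm (x) inside, 47 mm apart along y: A farthest from the red handle, B in the middle, C nearest the handle
- mc2_center (a point): Centre of a like grinding cylinder in bay C of the hopper; it must stay there. The hopper: grey sheet metal with a clear front, open top at z = 198 mm, 100 (x) by 175 mm (y) over its flared mouth; three bays, each 42 to 44 mm (y) by 64 mm (x) inside, 47 mm apart along y: A farthest from the red handle, B in the middle, C nearest the handle
- billet1_center (a point): Centre of a brick-red sawn rock billet, 65 mm long (x) by 26 by 26 mm, 110 g, at the start lying on the bench; None if absent
- billet2_center (a point): Centre of a grey sawn rock billet, 65 mm long (x) by 26 by 26 mm, 110 g, at the start lying on the bench; None if absent
- billet3_center (a point): Centre of a tan sawn rock billet, 65 mm long (x) by 26 by 26 mm, 110 g, at the start lying on the bench; None if absent
- tube_rack: Green tube rack, 70 by 200 by 50 mm high, origin under its centre; leave alone
- wash_bottle: White bottle with red cap, 68 mm across, 170 mm high, origin under its centre; leave alone
Mind the look-alikes: they are no part of the job. What is shaped like the part that bears lid_knob but pink or purple is not meant.

How it is judged (in metres and radians):
On the way, in this order (a step that is already met when the one before it is completed fails the run):
1. all cylinders of bay A lie in the pan (x of ma1_center in the frame of pan_mid between -0.02 and 0.113 m and y of ma1_center in the frame of pan_mid between -0.05 and 0.05 m and z of ma1_center in the frame of pan_mid between 0 and 0.063 m and x of ma2_center in the frame of pan_mid between -0.02 and 0.113 m and y of ma2_center in the frame of pan_mid between -0.05 and 0.05 m and z of ma2_center in the frame of pan_mid between 0 and 0.063 m and x of ma3_center in the frame of pan_mid between -0.02 and 0.113 m and y of ma3_center in the frame of pan_mid between -0.05 and 0.05 m and z of ma3_center in the frame of pan_mid between 0 and 0.063 m and x of ma4_center in the frame of pan_mid between -0.02 and 0.113 m and y of ma4_center in the frame of pan_mid between -0.05 and 0.05 m and z of ma4_center in the frame of pan_mid between 0 and 0.063 m), for 0.2 s.
2. the gate is pushed fully shut with those cylinders still in the pan (all of step 1 and value of joint gate below 0.004 m), for 0.2 s.
3. all cylinders of bay A are in the jar (horizontal distance between each of ma1_center, ma2_center, ma3_center, ma4_center and jar_rim below 0.066 m and z of ma1_center in the frame of jar_rim between -0.118 and -0.006 m and z of ma2_center in the frame of jar_rim between -0.118 and -0.006 m and z of ma3_center in the frame of jar_rim between -0.118 and -0.006 m and z of ma4_center in the frame of jar_rim between -0.118 and -0.006 m), for 0.2 s.
At the end, for the whole second after the job is handed in: Bay A's cylinders and all billets in the jar; lid seated level (12 mm off centre and 4 mm in height at most); gate shut within 4 mm; bays B and C still in the hopper; pan flat on its mat, middle within 50 mm of the mat's, lengthwise within 20 degrees, either way round (all of step 3 and horizontal distance between each of billet1_center, billet2_center, billet3_center and jar_rim below 0.066 m and z of billet1_center in the frame of jar_rim between -0.118 and -0.006 m and z of billet2_center in the frame of jar_rim between -0.118 and -0.006 m and z of billet3_center in the frame of jar_rim between -0.118 and -0.006 m and height (world z) of each of mb1_center, mb2_center, mb3_center, mc1_center, mc2_center above 0.095 m and value of joint gate below 0.004 m and horizontal distance between lid_seat and jar_rim below 0.012 m and height (world z) of lid_seat between 0.126 and 0.134 m and angle between each of lid_seat, pan_mid's own z axis and vertical below 0.06 rad and horizontal distance between pan_mid and mat_center below 0.05 m and angle between the x axis of pan_mid and the x axis of mat_center, either way round below 0.35 rad and height (world z) of pan_mid below 0.012 m); the robot touches nothing.
It fails at once if a cylinder of bay B or C drops out of the hopper (height (world z) of any of mb1_center, mb2_center, mb3_center, mc1_center, mc2_center below 0.085 m).
It fails at once if the tube rack or bottle is shifted by more than 30 mm or tipped over (distance of any of tube_rack, wash_bottle from where it was at the start of the episode above 0.03 m or angle between any of tube_rack, wash_bottle's own z axis and vertical above 0.4 rad).
Of ma3, ma4 only 1 to 2 are there at a start; the rules pass over those that are not, and their reading is None.
Of billet1, billet2, billet3 only 1 to 3 are there at a start; the rules pass over those that are not, and their reading is None.
At some moment in a run one of billet1, billet2, billet3, lid may be knocked a few centimetres aside while the robot is not near it.
It also fails if it takes over 210 s, if anything falls off the work surface, if the arm or the gripper's body presses on something with over 40 N, if the wrist force passes 120 N, or if a joint passes its speed limit or range.

## Robot

A 6-joint arm with a two-finger parallel gripper is mounted at the origin on the work surface. World frame = base frame: x ahead of the robot, y to its left, z up, the work surface at z = 0. Lengths are in mm, angles in rad, forces in N, time in s.
With the tool pointing down it reaches from about 325 to 1000 mm from the base axis. Payload 5.1 kg.
Tool frame: the origin (TCP) lies at the very end of the fingers, on their centre line; the grasp point (between the pads) lies 19 mm behind it; z points along the fingers, y is the line along which they close (so a half turn about z gives the same grasp; the last joint's range is limited). The gripper opens to 85 mm and grips with 20 to 120 N. Pads are 22 mm wide; open, the fingers measure 114 mm over their backs; the gripper's body (76 mm by 85 mm) begins 54 mm behind the grasp point. The pads swing forward as they close: fully open they stand 13 mm farther back than shut.
Start: joints at [-1.405, 0.124, 1.65, -0, 1.367, -0.083], TCP at [160.024, -629.982, 231.322] pointing down, gripper open.
Joint ranges: [-2.61, 2.61], [-1.02, 2.33], [0.03, 2.71], [-1.35, 4.49], [0.32, 2.68], [-2.91, 2.91]. Speed limits (rad/s): [2.57, 2.57, 3.14, 3.14, 3.14, 3.14].

## Interface

Orientations are given as a 3x3 rotation matrix whose columns are the frame's x, y, z axes.
In Python, from rig import read_state, snapshot, close_job gives the robot as it stands.
- The arm moves only by the tool jog_arm, never from a script. Its argument "deltas" is a list of rows, each a list of 7 numbers: the shift along the world's x, y, z in cm, then the turn, a rotation vector about the world's x, y, z in degrees, then the closure, from 0 (fully open) to 1 (shut). A call has 1 to 12 rows; each row is the pose to reach, as a shift and turn from the pose commanded when the call began; what a row does not reach only later rows make up. A row lasts 1/10 s, in which the tool goes at most 50 mm and 8.59 degrees, less where a joint would pass 70% of its speed; a pose out of reach is approached as far as the arm can. A call with a gripper value outside its range is refused whole. The fingers move at their own pace and stop on an object; the grip force is fixed at half the most. Time passes only in rows, so rows that repeat a pose let the fingers close. It gives the time, the measured TCP pose, the force, the opening and the grip force at its end, in the units of the state.
- read_state(): the state, without advancing time (a new reading comes with each control period).
- snapshot(name): name is "scene" or "side" or "wrist"; returns a dict with "frame" (384x512x3 uint8, blue, green, red), "z_map" (384x512 float32, mm along the optical axis (not along the pixel's ray), 0 where there is no reading), "vertical_fov" (degrees; the focal length in pixels is half the picture's height over the tangent of half this angle, whatever the lens; pixels are square), "cx", "cy" (the principal point, pixels), "dist" ([k1, k2, p1, p2, k3] as OpenCV has them; the pictures are not rectified), "extrinsics" (4x4, takes a point from camera to world coordinates). Camera axes: x right, y down, z forward; pixel columns grow to the right and rows downward; lengths in mm; the calibration is good to about 2 mm. A picture is of the moment at which its call begins.
- close_job(): hands the job in; it is judged then, once.
The state is a dict: "time": time; "joint_pos": joint angles; "joint_velocities": joint speeds; "tau": joint torques, N m; "tcp_pos": TCP position; "tool_rot": TCP orientation; "contact_force": force on the tool from outside, world axes, zero at the start; "wrist_torque": the same for the moment, N m; "width": finger opening in mm; "grip_force": force on a finger pad.
Only numpy, scipy, OpenCV 4.12 (cv2) and the standard library are available. Lean on these libraries where they do the work, as an engineer would, in place of code of your own. Each camera call takes 0.05 s, during which the arm holds its last target. There are 200 camera calls.

## Working session

There is one attempt and no reset: what is moved stays moved. The work goes in short steps, Python scripts to look and compute and a tool call to move; the robot and the scene stay as the last step left them, time stands still between calls to the robot, and variables do not carry over. Pictures are saved under pics/ and viewed, at most 15 in all, crops included, and the job is handed in when it is done.

Besides the shell and the picture viewer there is one more tool, called after "Emit:" in YAML: its name, and indented under it one key for each argument. jog_arm: Moves the arm, as the interface text tells. Its arguments: {"type":"object","properties":{"deltas":{"type":"array","items":{"type":"array","items":{"type":"number"}}}},"required":["deltas"]}

```bash
ls; mkdir -p pics; cat > h.py <<'E'
import numpy as np, cv2, pickle
from rig import read_state, snapshot, close_job
def snap(cam,name):
    s=snapshot(cam); pickle.dump(s,open(f'pics/{name}.pkl','wb')); cv2.imwrite(f'pics/{name}.png',s['frame']); return s
def load(name): return pickle.load(open(f'pics/{name}.pkl','rb'))
def K(s):
    f=192/np.tan(np.radians(s['vertical_fov'])/2); return np.array([[f,0,s['cx']],[0,f,s['cy']],[0,0,1.]])
def cloud(s):
    h,w=s['z_map'].shape; u,v=np.meshgrid(np.arange(w),np.arange(h))
    p=np.stack([u,v],-1).reshape(-1,1,2).astype(float)
    n=cv2.undistortPoints(p,K(s),np.array(s['dist'],float)).reshape(h,w,2)
    z=s['z_map']; c=np.stack([n[...,0]*z,n[...,1]*z,z],-1)
    E=np.array(s['extrinsics']); W=c@E[:3,:3].T+E[:3,3]; W[z==0]=np.nan; return W
def px(s,W,u,v,r=1): return np.nanmedian(W[v-r:v+r+1,u-r:u+r+1].reshape(-1,3),0).round(1)
def ray(s,u,v,zw):
    n=cv2.undistortPoints(np.array([[[u,v]]],float),K(s),np.array(s['dist'],float)).ravel()
    E=np.array(s['extrinsics']); d=E[:3,:3]@np.array([n[0],n[1],1]); o=E[:3,3]; return (o+d*(zw-o[2])/d[2]).round(1)
E
python3 - <<'E'
from h import *
a=snap('scene','s0');b=snap('side','d0')
cv2.imwrite('pics/both.png',cv2.resize(a['frame'],(800,600)))
cv2.imwrite('pics/both2.png',cv2.resize(b['frame'],(800,600)))
print(np.round(a['extrinsics'],2),np.round(b['extrinsics'],2),a['vertical_fov'],a['dist'])
print(read_state())
E
```

```text
pics
[[-6.70000e-01  5.90000e-01 -4.50000e-01  1.03249e+03]
 [ 7.40000e-01  5.30000e-01 -4.10000e-01  2.95890e+02]
 [ 0.00000e+00 -6.10000e-01 -7.90000e-01  9.12350e+02]
 [ 0.00000e+00  0.00000e+00  0.00000e+00  1.00000e+00]] [[-1.00000e+00 -1.00000e-02  5.00000e-02  4.87650e+02]
 [-5.00000e-02  5.20000e-01 -8.50000e-01  1.13478e+03]
 [-2.00000e-02 -8.50000e-01 -5.20000e-01  8.64310e+02]
 [ 0.00000e+00  0.00000e+00  0.00000e+00  1.00000e+00]] 57.7275290824451 [0.00785698 0.         0.         0.         0.        ]
{'time': 0.1, 'joint_pos': array([-1.40457975e+00,  1.24461165e-01,  1.65149854e+00,  7.44749864e-06,
        1.36749893e+00, -8.25906844e-02]), 'joint_velocities': array([ 0.00122049, -0.00127655, -0.00349187,  0.00167305,  0.00108972,
        0.00030637]), 'tau': array([ 3.16840114e-04, -4.24931288e+01, -3.66654146e+01, -8.73933527e-05,
        3.97036085e-03,  1.35647252e-05]), 'tcp_pos': array([ 159.9523563 , -629.46164682,  230.18516386]), 'tool_rot': array([[ 9.69207218e-01,  2.46246376e-01, -3.01536305e-04],
       [ 2.46246508e-01, -9.69205482e-01,  1.84146532e-03],
       [ 1.61203522e-04, -1.85901374e-03, -9.99998259e-01]]), 'contact_force': array([ 0.14602428,  0.55569454, -0.96724386]), 'wrist_torque': array([0.00688978, 0.00192669, 0.02506321]), 'grip_force': 0.0, 'width': 85.18759940688179}
```

View pics/both.png

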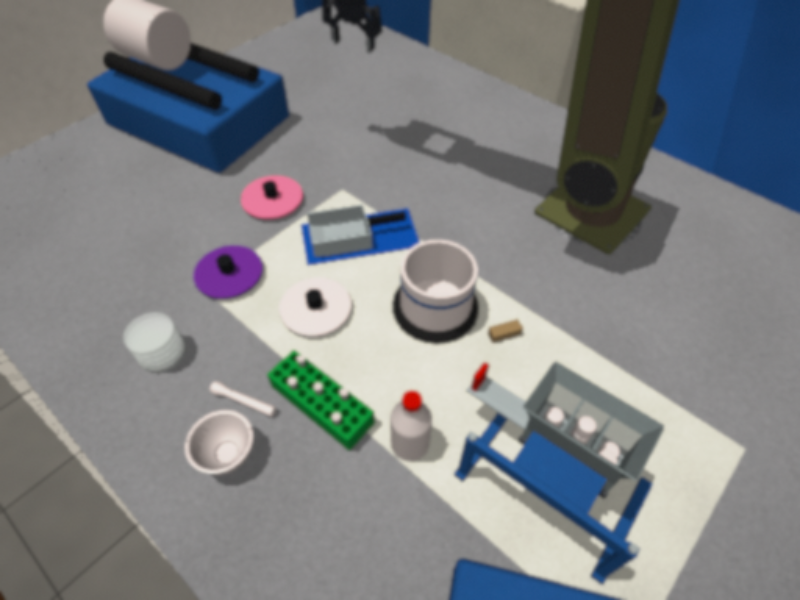

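View pics/both2.png

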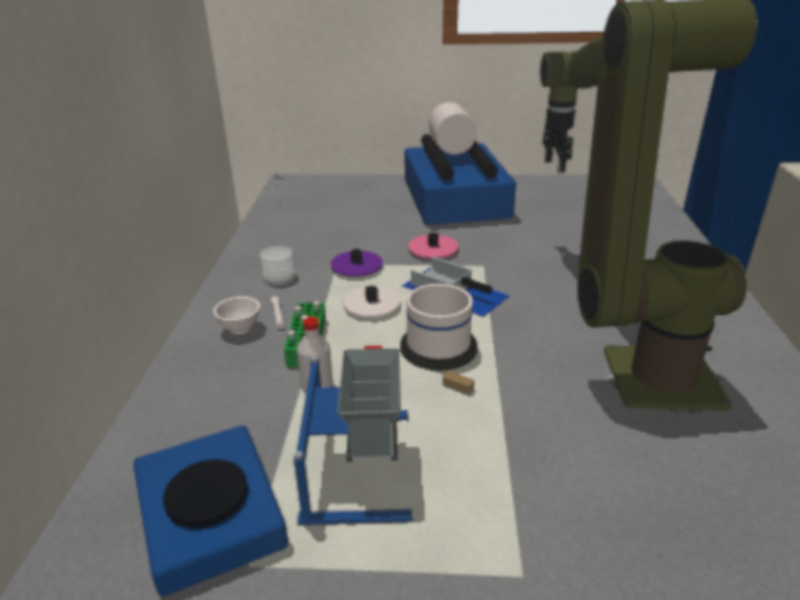

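The scene picture shows the pan on the mat at about (360,235), the jar at (438,285), the white lid at (315,305) and a tan billet at (505,330). The red gate tab is at (480,377) and the hopper at (590,430), with bay A at its right end. The side picture shows no further billet. I'll measure next.

```bash
python3 - <<'E'
from h import *
for n in ('s0','d0'):
    s=load(n);W=cloud(s);f=s['frame'];hsv=cv2.cvtColor(f,cv2.COLOR_BGR2HSV).astype(int)
    print(n)
    X,Y,Z=W[...,0],W[...,1],W[...,2]
    # above-bench cluster listing within region
    m=((X>200)&(X<900)&(Y>-450)&(Y<500)&(Z>8)&(Z<240)).astype(np.uint8)
    k,l,st,c=cv2.connectedComponentsWithStats(m)
    for i in range(1,k):
        if st[i,4]<25: continue
        q=W[l==i]; print(st[i],'min',np.nanmin(q,0).round(),'max',np.nanmax(q,0).round(),'bgr',np.median(f[l==i],0))
    red=(hsv[...,1]>170)&((hsv[...,0]<6)|(hsv[...,0]>174))&(Z>20)
    k,l,st,c=cv2.connectedComponentsWithStats(red.astype(np.uint8))
    for i in range(1,k):
        if st[i,4]>8: q=W[l==i];print('red',st[i],np.nanmin(q,0).round(),np.nanmax(q,0).round())
    blue=(hsv[...,0]>100)&(hsv[...,0]<130)&(hsv[...,1]>120)&(Z<14)&(X<800)&(Y<100)&(Y>-400)
    q=W[blue][:,:2].astype(np.float32); print('mat',cv2.minAreaRect(q))
    tan=(hsv[...,0]>8)&(hsv[...,0]<22)&(hsv[...,1]>80)&(Z>18)&(Z<32)&(X>250)
    q=W[tan][:,:2].astype(np.float32); print('tan',len(q),cv2.minAreaRect(q))
s=load('s0');W=cloud(s)
P=lambda u,v:px(s,W,int(u*.64),int(v*.64))
for n,u,v in [('knob white',314,297),('jar rim l',403,270),('rim r',475,270),('pan handle',392,218),('handle end',404,215),('tray floor',340,235)]: print(n,P(u,v))
crop=cv2.resize(s['frame'][100:370,180:480],(800,720))[:600]
cv2.imwrite('pics/c1.png',cv2.resize(s['frame'][210:360,270:470],(800,600),interpolation=cv2.INTER_CUBIC))
cv2.imwrite('pics/c2.png',cv2.resize(s['frame'][110:230,160:320],(800,600),interpolation=cv2.INTER_CUBIC))
E
```

```text
s0
[357 105  10  17  56] min [200. -33. 189.] max [204.  -3. 240.] bgr [35.  49.5 48.5]
[198 131  62  33 863] min [ 345. -450.    8.] max [ 553. -289.   54.] bgr [101. 100.  96.]
[ 251  154   56   65 2916] min [ 401. -180.    8.] max [568.  -4. 133.] bgr [124. 128. 138.]
[135 167  34  25 354] min [ 646. -450.    9.] max [ 779. -405.   25.] bgr [152.  48. 116.]
[ 179  178   46   38 1378] min [ 575. -345.    9.] max [ 722. -197.   57.] bgr [220. 225. 234.]
[ 96 200  22  26 191] min [ 879. -449.    9.] max [ 900. -382.   79.] bgr [183. 186. 185.]
[313 204  22  15 200] min [405.  27.   8.] max [470.  77.  29.] bgr [ 88.5 131.  161. ]
[ 171  224   69   64 2000] min [ 749. -209.    8.] max [827.  -5.  75.] bgr [ 51. 124.  16.]
[ 291  231  134  143 8289] min [522.  92.   8.] max [728. 419. 200.] bgr [128.  94.  87.]
[136 244  41  23 272] min [ 852. -280.    8.] max [ 900. -152.   27.] bgr [199.5 206.  218. ]
[250 250  27  45 952] min [706.  30.   8.] max [770.  96. 173.] bgr [122. 126. 150.]
[ 287  357  114   27 1633] min [720. 243.  11.] max [885. 447.  64.] bgr [139.  82.  33.]
red [303 2
[... 733 characters left out ...]
80.    8.] max [ 900. -144.   26.] bgr [155.  161.5 171. ]
[283 237  21  14 178] min [401.  29.   8.] max [466.  81.  29.] bgr [ 75.  107.  125.5]
[ 100  272   84   88 4411] min [713. 246.   8.] max [900. 500.  84.] bgr [86. 54. 30.]
red [195 203   8   8  51] [719.  48. 158.] [743.  79. 173.]
mat ((427.6726989746094, -354.22705078125), (128.39646911621094, 254.0535125732422), 53.359100341796875)
tan 112 ((432.88720703125, 55.10608673095703), (26.113771438598633, 63.19143295288086), 59.42301559448242)
knob white [ 654.8 -268.6   52.9]
jar rim l [ 525.9 -144.3  128.4]
rim r [435.6 -40.3 129.7]
pan handle [ 378.5 -309.4   47.8]
handle end [ 354.5 -293.2   47.8]
tray floor [ 468.7 -389.     4.8]
```

View pics/c1.png

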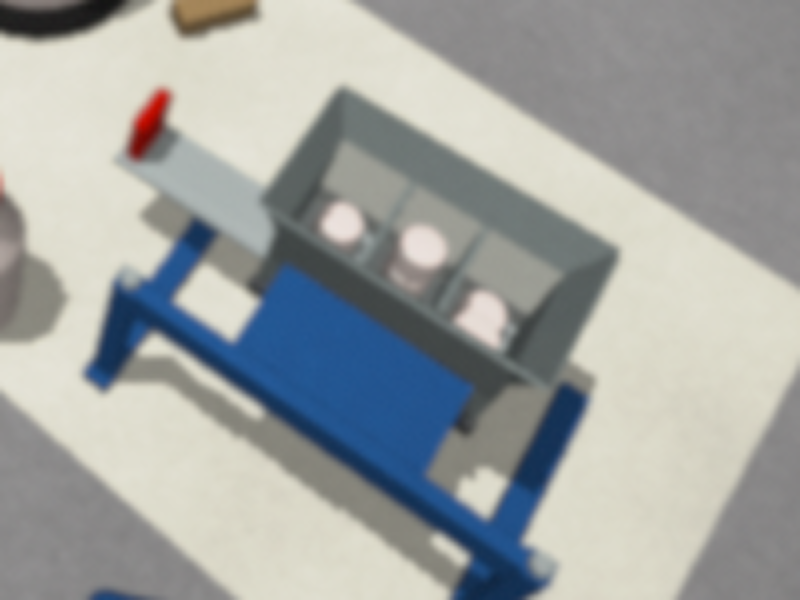

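View pics/c2.png

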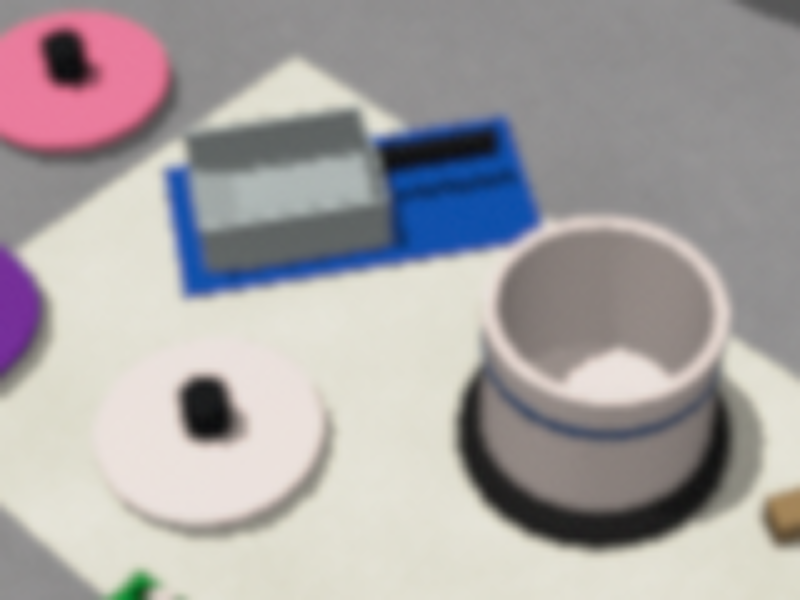

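The crops show the hopper's bays with bay A at the right end, the gate tab at about (150,122), the pan tray with its handle pointing right, the jar and the lid. There is a single tan billet. Now I'll fit precise poses from both cameras.

```bash
python3 - <<'E'
from h import *
def rect(q):
    c,(w,h),a=cv2.minAreaRect(q.astype(np.float32)); 
    b=cv2.boxPoints((c,(w,h),a)); e=b[1]-b[0]; e2=b[2]-b[1]
    L=e if np.linalg.norm(e)>np.linalg.norm(e2) else e2
    return np.round(c,1),np.round(sorted((w,h)),1),'longaxis deg',np.degrees(np.arctan2(L[1],L[0])).round(1)
def circ(q):
    A=np.c_[2*q,np.ones(len(q))];x=np.linalg.lstsq(A,(q**2).sum(1),rcond=None)[0];return x[:2].round(1),np.sqrt(x[2]+x[0]**2+x[1]**2).round(1)
for n in ('s0','d0'):
    s=load(n);W=cloud(s);f=s['frame'];hsv=cv2.cvtColor(f,cv2.COLOR_BGR2HSV).astype(int)
    X,Y,Z=W[...,0],W[...,1],W[...,2];print(n)
    R=lambda x0,x1,y0,y1,z0,z1:(X>x0)&(X<x1)&(Y>y0)&(Y<y1)&(Z>z0)&(Z<z1)
    print('hop',rect(W[R(480,720,140,450,188,206)][:,:2]))
    print('jar',circ(W[R(390,590,-190,10,126,136)][:,:2]), 'hull',cv2.minEnclosingCircle(W[R(390,590,-190,10,124,136)][:,:2].astype(np.float32)))
    print('knob',rect(W[R(600,700,-320,-220,50,60)][:,:2]), 'disc',cv2.minEnclosingCircle(W[R(560,740,-360,-180,16,26)][:,:2].astype(np.float32)))
    q=R(300,560,-470,-220,44,55); print('panwalls+handle',rect(W[q][:,:2]))
    h=q&(hsv[...,2]<45); print('handle',h.sum(),rect(W[h][:,:2]))
    print('tray',rect(W[q&(hsv[...,2]>=70)][:,:2]))
    b=R(280,600,-480,-200,-2,12)&(hsv[...,0]>100)&(hsv[...,0]<130)&(hsv[...,1]>150)
    print('mat',rect(W[b][:,:2]))
    t=R(560,660,70,130,96,142)&(hsv[...,1]>110)&((hsv[...,0]<10)|(hsv[...,0]>170));
    if t.sum()>5: print('tab',t.sum(),rect(W[t][:,:2]),np.nanmax(W[t],0))
    t=R(560,680,70,220,84,94); print('tongue',t.sum(),rect(W[t][:,:2]) if t.sum()>5 else '')
    t=R(380,480,0,100,20,32); print('bil',rect(W[t][:,:2]))
    t=(hsv[...,0]>100)&(hsv[...,0]<130)&(hsv[...,1]>120)&R(480,800,90,450,5,20)
    print('feet',t.sum()); 
E
```

```text
s0
hop (array([595. , 277.7]), array([101.1, 173.4]), 'longaxis deg', np.float32(-86.0))
jar (array([479.4, -93. ]), np.float64(68.8)) hull ((478.4851989746094, -92.23654174804688), 74.53144836425781)
knob (array([ 650.1, -270.7]), array([28.2, 33.2]), 'longaxis deg', np.float32(48.3)) disc ((648.37890625, -271.14947509765625), 74.48611450195312)
panwalls+handle (array([ 436.7, -355.9]), array([104.6, 216.6]), 'longaxis deg', np.float32(-35.7))
handle 42 (array([ 386.9, -315.9]), array([ 8.6, 72.4]), 'longaxis deg', np.float32(-34.8))
tray (array([ 436.7, -355.9]), array([104.6, 216.6]), 'longaxis deg', np.float32(-35.7))
mat (array([ 436.4, -354.2]), array([123.9, 251.9]), 'longaxis deg', np.float32(-35.4))
tab 83 (array([610.7, 101.9]), array([11.3, 31.2]), 'longaxis deg', np.float32(4.3)) [626.35941877 108.35384295 139.82683812]
tongue 605 (array([607.5, 153.8]), array([ 78., 125.]), 'longaxis deg', np.float32(-87.0))
bil (array([437.1,  51.3]), array([26.8, 65.7]), 'longaxis deg', np.float32(-27.7))
feet 486
d0
hop (array([591.5, 278. ]), array([100. , 177.3]), 'longaxis deg', np
[... 176 characters left out ...]
4]), 'longaxis deg', np.float32(34.1)) disc ((644.122802734375, -270.64166259765625), 77.1331558227539)
panwalls+handle (array([ 432.1, -354.4]), array([107. , 216.1]), 'longaxis deg', np.float32(-34.8))
handle 31 (array([ 379.7, -313. ]), array([13. , 78.4]), 'longaxis deg', np.float32(-35.6))
tray (array([ 433.4, -355.3]), array([107., 213.]), 'longaxis deg', np.float32(-34.8))
mat (array([ 426.4, -353.2]), array([124.9, 252.4]), 'longaxis deg', np.float32(-37.4))
tab 19 (array([604.2, 102.2]), array([10.2, 27.7]), 'longaxis deg', np.float32(-2.7)) [618.08753034 107.5525728  139.6615819 ]
tongue 0 
bil (array([431. ,  51.9]), array([34. , 63.4]), 'longaxis deg', np.float32(-30.1))
feet 434
```

```bash
cat >> h.py <<'E'
from scipy.spatial.transform import Rotation as Ro
def Rt(yaw,lean):
    a=np.radians(lean); P=Ro.from_euler('z',yaw,degrees=True).as_matrix()
    return P@np.array([[-np.cos(a),0,np.sin(a)],[0,1,0],[-np.sin(a),0,-np.cos(a)]])
def delta(grasp,R,s=None,off=19):
    s=s or read_state(); t=np.array(grasp)+off*R[:,2]
    rv=Ro.from_matrix(R@s['tool_rot'].T).as_rotvec(degrees=True)
    return ((t-s['tcp_pos'])/10).round(2), rv.round(1)
E
python3 - <<'E'
from h import *
u=np.array([.816,-.578,0]); g=np.array([434.5,-355.2,39])-72*u
print(g, delta(g+[0,0,110],Rt(-35.3,35)))
E
```

```text
[ 375.748 -313.584   39.   ] (array([22.47, 30.96, -9.67]), array([-42.9,   7.8, 125.6]))
```

Emit:
jog_arm:
  deltas:
    - [22.5,31,-9.7,-43,8,125.5,0]
    - [22.5,31,-9.7,-43,8,125.5,0]
    - [22.5,31,-9.7,-43,8,125.5,0]
    - [22.5,31,-9.7,-43,8,125.5,0]
    - [22.5,31,-9.7,-43,8,125.5,0]
    - [22.5,31,-9.7,-43,8,125.5,0]
    - [22.5,31,-9.7,-43,8,125.5,0]
    - [22.5,31,-9.7,-43,8,125.5,0]
    - [22.5,31,-9.7,-43,8,125.5,0]
    - [22.5,31,-9.7,-43,8,125.5,0]
    - [22.5,31,-9.7,-43,8,125.5,0]
    - [22.5,31,-9.7,-43,8,125.5,0]

```text
time: 1.3
tcp_pos: [385.0, -319.1, 133.7]
tool_rot: [[-0.334, 0.887, 0.318], [0.81, 0.443, -0.384], [-0.482, 0.129, -0.867]]
contact_force: [-0.4, -0.5, 0.2]
width: 85.4
grip_force: 0.0
```

```bash
python3 - <<'E'
from h import *
u=np.array([.816,-.578,0]); g=np.array([434.5,-355.2,39])-72*u
s=read_state();print(s['tcp_pos'],s['joint_pos'],delta(g+[0,0,110],Rt(-35.3,35)))
E
```

```text
[ 385.03166485 -319.10598216  133.6803708 ] [-0.76908121 -0.44657342  2.3828929  -0.08652812  0.68773693 -1.14607424] (array([-0.04, -0.08, -0.02]), array([-9.4,  1.8, 27.7]))
```

Emit:
jog_arm:
  deltas:
    - [0,0,0,-9.4,1.8,27.7,0]
    - [0,0,0,-9.4,1.8,27.7,0]
    - [0,0,0,-9.4,1.8,27.7,0]
    - [0,0,0,-9.4,1.8,27.7,0]
    - [0,0,0,-9.4,1.8,27.7,0]

```text
time: 1.8
tcp_pos: [384.0, -319.9, 133.4]
tool_rot: [[-0.664, 0.585, 0.465], [0.482, 0.811, -0.333], [-0.572, 0.003, -0.82]]
contact_force: [0.2, 0.3, -0.7]
width: 85.4
grip_force: 0.0
```

```bash
python3 - <<'E'
from h import *
s=snap('wrist','w0'); W=cloud(s)
cv2.imwrite('pics/w0b.png',s['frame'])
X,Y,Z=W[...,0],W[...,1],W[...,2]
hsv=cv2.cvtColor(s['frame'],cv2.COLOR_BGR2HSV)
h=(hsv[...,2]<60)&(Z>42)&(Z<58)&(X<440)&(X>300)
k,l,st,c=cv2.connectedComponentsWithStats(h.astype(np.uint8))
for i in range(1,k):
    if st[i,4]>100:
        print(st[i],cv2.minAreaRect(W[l==i][:,:2].astype(np.float32)),np.median(Z[l==i]))
u=np.array([.816,-.578,0]); g=np.array([434.5,-355.2,39])-72*u
print(delta(g,Rt(-35.3,35)),read_state()['joint_pos'])
E
```

```text
[ 242   90   20   91 1563] ((379.4151916503906, -319.07403564453125), (13.465543746948242, 87.74891662597656), 54.95989227294922) 50.380078503859295
(array([ 3.000e-02,  1.000e-02, -1.102e+01]), array([-0.2,  0. ,  0.6])) [-0.8847037  -0.50274374  2.44126841  0.25709254  0.62620249 -1.99149921]
```

View pics/w0b.png

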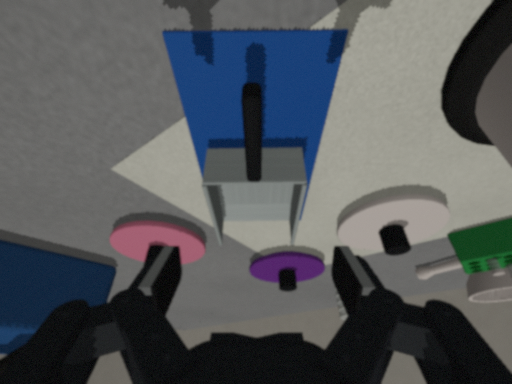

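The wrist view shows the handle squarely between the fingers, at about (253,130). The measured centre is (379.4,-319.1), within 3 mm of the estimate. I'll descend, then grip and lift.

Emit:
jog_arm:
  deltas:
    - [-0.2,-0.15,-4,0,0,0,0]
    - [-0.2,-0.15,-7,0,0,0,0]
    - [-0.2,-0.15,-9.5,0,0,0,0]
    - [-0.2,-0.15,-11,0,0,0,0]
    - [-0.2,-0.15,-11,0,0,0,0]
    - [-0.2,-0.15,-11,0,0,0,1]
    - [-0.2,-0.15,-11,0,0,0,1]
    - [-0.2,-0.15,-11,0,0,0,1]
    - [-0.2,-0.15,-11,0,0,0,1]
    - [-0.2,-0.15,-11,0,0,0,1]
    - [-0.2,-0.15,-11,0,0,0,1]

```text
time: 2.95
tcp_pos: [383.4, -321.9, 25.2]
tool_rot: [[-0.664, 0.584, 0.467], [0.479, 0.812, -0.334], [-0.574, 0.002, -0.819]]
contact_force: [-2.0, 1.1, 4.9]
width: 13.2
grip_force: 60.9
```

Emit:
jog_arm:
  deltas:
    - [0,0,0,0,0,0,1]
    - [0,0,1,0,0,0,1]
    - [0,0,3,0,0,0,1]
    - [0,0,6,0,0,0,1]
    - [0,0,6,0,0,0,1]

```text
time: 3.45
tcp_pos: [384.6, -323.5, 88.7]
tool_rot: [[-0.662, 0.584, 0.47], [0.476, 0.812, -0.338], [-0.579, 0.0, -0.815]]
contact_force: [0.1, -1.2, -0.5]
width: 13.4
grip_force: 60.2
```

```bash
cat >> h.py <<'E'
def panlook(name,cam='scene'):
    s=snap(cam,name);return s,cloud(s)
E
python3 - <<'E'
from h import *
st=read_state();print(st['joint_pos'],st['width'])
s=snap('wrist','w1'); W=cloud(s);X,Y,Z=W[...,0],W[...,1],W[...,2]
R=st['tool_rot']; 
f=s['frame'];cv2.imwrite('pics/w1b.png',f)
# tray floor heights
for u,v in [(255,190),(255,200),(255,210),(220,165),(290,165),(255,160),(252,120)]: print((u,v),px(s,W,u,v))
E
```

```text
[-0.89144418 -0.41636056  2.47269112  0.32210897  0.50678934 -2.07465033] 13.367531673268553
(255, 190) [ 430.5 -357.5    4.2]
(255, 200) [ 445.2 -367.4    4.2]
(255, 210) [ 459.9 -378.7    4.3]
(220, 165) [ 383.5 -360.5    4.2]
(290, 165) [ 419.4 -311.7    4. ]
(255, 160) [ 396.3 -332.2    4.1]
(252, 120) [ 361.3 -309.6    3.7]
```

View pics/w1b.png

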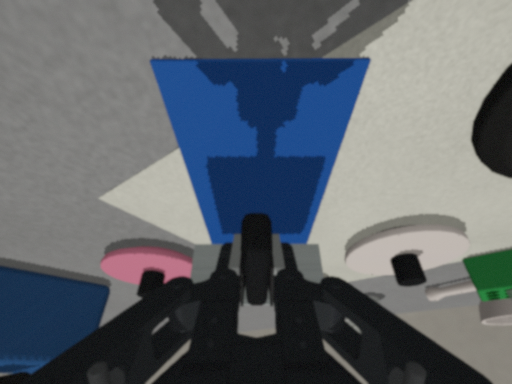

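The pan is held by its handle, seen at about (257,260), and it is off the mat. I'll raise it and carry it round over the jar.

```bash
python3 - <<'E'
from h import *
st=read_state()
# yaw currently & lean
R=st['tool_rot'];print(np.degrees(np.arctan2(-R[0,1],R[1,1])),np.degrees(np.arcsin(np.hypot(*R[:2,2]))))
for g,y in [((440,-60,205),-20),((348,190,205),0),((348,307.5,205),4),((348,307.5,45),4),((468,316.4,45),4),((468,316.4,37),4)]:
    print(g,delta(g,Rt(y,35)))
E
```

```text
-35.70378592780112 35.17917724327568
(440, -60, 205) (array([ 6.65, 25.87, 10.32]), array([ 0. ,  0.2, 15.7]))
(348, 190, 205) (array([-2.49, 51.24, 10.32]), array([-0. ,  0.2, 35.7]))
(348, 307.5, 205) (array([-2.49, 63.06, 10.32]), array([-0. ,  0.2, 39.7]))
(348, 307.5, 45) (array([-2.49, 63.06, -5.68]), array([-0. ,  0.2, 39.7]))
(468, 316.4, 45) (array([ 9.51, 63.95, -5.68]), array([-0. ,  0.2, 39.7]))
(468, 316.4, 37) (array([ 9.51, 63.95, -6.48]), array([-0. ,  0.2, 39.7]))
```

Emit:
jog_arm:
  deltas:
    - [0,0,4,0,0,0,1]
    - [0,0,8,0,0,0,1]
    - [0,0,10.3,0,0,0,1]
    - [2,4,10.3,0,0,3,1]
    - [3.5,8,10.3,0,0,6,1]
    - [4.5,12,10.3,0,0,9,1]
    - [5.5,16,10.3,0,0,12,1]
    - [6.2,20,10.3,0,0,14,1]
    - [6.6,25,10.3,0,0,16,1]
    - [5,29.5,10.3,0,0,20,1]
    - [3.5,34,10.3,0,0,24,1]
    - [2,38,10.3,0,0,28,1]

```text
time: 4.7
tcp_pos: [401.2, 60.4, 184.2]
tool_rot: [[-0.815, 0.131, 0.565], [0.109, 0.991, -0.072], [-0.569, 0.002, -0.822]]
contact_force: [0.7, 0.1, -1.8]
width: 12.9
grip_force: 60.2
```

```bash
python3 - <<'E'
from h import *
st=read_state();print(st['joint_pos'])
for g,y in [((348,190,205),0),((348,307.5,205),4),((348,307.5,45),4),((468,316.4,45),4)]:
    print(g,delta(g,Rt(y,35)))
E
```

```text
[ 0.10708029 -0.90069896  2.5551864  -0.16954413  0.90154914 -1.26672966]
(348, 190, 205) (array([-4.23, 12.96,  0.53]), array([-0.2, -0.3,  7.5]))
(348, 307.5, 205) (array([-4.23, 24.79,  0.53]), array([-0.1, -0.3, 11.5]))
(348, 307.5, 45) (array([ -4.23,  24.79, -15.47]), array([-0.1, -0.3, 11.5]))
(468, 316.4, 45) (array([  7.77,  25.68, -15.47]), array([-0.1, -0.3, 11.5]))
```

Emit:
jog_arm:
  deltas:
    - [-1.5,3,0.5,0,0,2,1]
    - [-3,7,0.5,0,0,4,1]
    - [-4.2,11,0.5,0,0,6,1]
    - [-4.2,15,0.5,0,0,8,1]
    - [-4.2,19,0.5,0,0,10,1]
    - [-4.2,22.5,0.5,0,0,11.5,1]
    - [-4.2,24.8,0.5,0,0,11.5,1]
    - [-4.2,24.8,-3.5,0,0,11.5,1]
    - [-4.2,24.8,-8,0,0,11.5,1]
    - [-4.2,24.8,-12,0,0,11.5,1]
    - [-4.2,24.8,-15,0,0,11.5,1]
    - [-4.2,24.8,-15,0,0,11.5,1]

```text
time: 5.9
tcp_pos: [356.6, 302.0, 29.0]
tool_rot: [[-0.824, -0.066, 0.562], [-0.059, 0.998, 0.031], [-0.563, -0.008, -0.826]]
contact_force: [-0.2, -0.5, -1.7]
width: 13.0
grip_force: 60.2
```

```bash
python3 - <<'E'
from h import *
st=read_state();print(st['joint_pos'])
for g,y in [((348,307.5,45),4),((468,316.4,45),4)]:
    print(g,delta(g,Rt(y,35)))
s=snap('scene','s1');cv2.imwrite('pics/s1b.png',cv2.resize(s['frame'][150:360,250:500],(714,600)))
d=snap('side','d1')
for s in (s,d):
    W=cloud(s);X,Y,Z=W[...,0],W[...,1],W[...,2]
    m=(X>395)&(X<545)&(Y>240)&(Y<380)&(Z>45)&(Z<64)
    q=W[m]; print(m.sum(),cv2.minAreaRect(q[:,:2].astype(np.float32)), q[:,2].min(),q[:,2].max())
    for x in range(400,540,20):
        t=m&(abs(X-x)<10); print(x,np.nanpercentile(Z[t],90).round(1) if t.sum() else '',end=' ')
E
```

```text
[ 0.81768559 -0.24515625  2.46720859 -0.75839609  0.60135123 -0.25228485]
(348, 307.5, 45) (array([0.23, 0.63, 0.04]), array([ 0.5, -0.7,  0.2]))
(468, 316.4, 45) (array([12.23,  1.52,  0.04]), array([ 0.5, -0.7,  0.2]))
130 ((420.24859619140625, 306.0848693847656), (47.48894119262695, 99.35367584228516), 4.985948085784912) 45.30543867737765 54.853912470274736
400 52.3 420 53.7 440 53.5 460  480  500  520  418 ((460.8733215332031, 312.19085693359375), (131.9980926513672, 102.80659484863281), 4.431577682495117) 45.02528345008932 61.04116081798088
400 57.5 420 58.9 440 56.5 460 57.5 480 57.6 500 56.1 520 57.6
```

View pics/s1b.png

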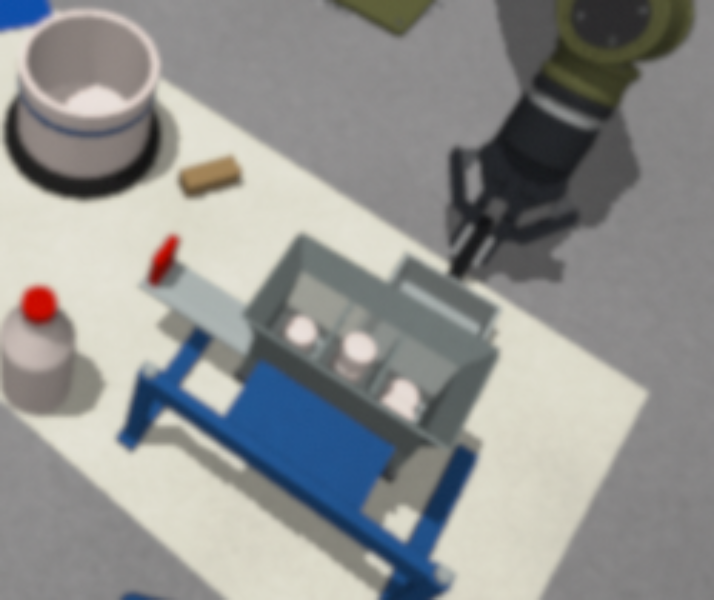

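The pan is level and lined up in front of bay A, with the tray at about (440,300) in the crop. I'll slide it in and set it down.

Emit:
jog_arm:
  deltas:
    - [2.5,1.3,0,0,0,0,1]
    - [5,1.3,0,0,0,0,1]
    - [7.5,1.3,0,0,0,0,1]
    - [10,1.3,0,0,0,0,1]
    - [12.2,1.3,0,0,0,0,1]
    - [12.2,1.3,0,0,0,0,1]
    - [12.2,1.3,-0.3,0,0,0,1]
    - [12.2,1.3,-0.6,0,0,0,1]
    - [12.2,1.3,-0.8,0,0,0,1]
    - [12.2,1.3,-0.8,0,0,0,1]

```text
time: 7.0
tcp_pos: [482.0, 319.4, 28.6]
tool_rot: [[-0.818, -0.067, 0.571], [-0.054, 0.998, 0.04], [-0.572, 0.002, -0.82]]
contact_force: [-0.1, -0.6, -1.5]
width: 13.1
grip_force: 60.2
```

```bash
python3 - <<'E'
from h import *
st=read_state();print(st['contact_force'],delta((468,316.4,37),Rt(4,35)))
d=snap('side','d2')
W=cloud(d);X,Y,Z=W[...,0],W[...,1],W[...,2]
m=(X>490)&(X<680)&(Y>260)&(Y<400)&(Z>30)&(Z<60)
q=W[m]; print(m.sum(),cv2.minAreaRect(q[:,:2].astype(np.float32)),np.percentile(q[:,2],[50,90,99]))
E
```

```text
[-0.13841639 -0.57642016 -1.50872483] (array([-0.31, -0.23, -0.72]), array([-0.1, -0.1,  0.2]))
568 ((571.9983520507812, 327.86492919921875), (159.92050170898438, 102.41024017333984), 3.444169282913208) [44.8241839  53.77026339 55.4884213 ]
```

Emit:
jog_arm:
  deltas:
    - [-0.3,-0.3,-0.3,0,0,0,1]
    - [-0.3,-0.3,-0.6,0,0,0,1]
    - [-0.3,-0.3,-0.7,0,0,0,1]
    - [-0.3,-0.3,-0.7,0,0,0,1]

```text
time: 7.45
tcp_pos: [480.2, 316.6, 22.4]
tool_rot: [[-0.818, -0.066, 0.572], [-0.053, 0.998, 0.04], [-0.573, 0.003, -0.819]]
contact_force: [-1.7, 0.8, -0.4]
width: 13.1
grip_force: 60.4
```

```bash
python3 - <<'E'
from h import *
st=read_state();print(st['contact_force'],delta((468,316.4,37),Rt(4,35)))
d=snap('side','d3');cv2.imwrite('pics/d3b.png',cv2.resize(d['frame'][200:350,170:330],(640,600),interpolation=cv2.INTER_CUBIC))
W=cloud(d);X,Y,Z=W[...,0],W[...,1],W[...,2]
for u in (215,225,235,245): print([ (v,px(d,W,u,v,0).tolist()) for v in range(262,312,8)])
E
```

```text
[-1.66588795  0.75851139 -0.41452151] (array([-0.13,  0.06, -0.1 ]), array([-0.2, -0. ,  0.2]))
[(262, [651.7, 287.0, 133.8]), (270, [647.0, 320.7, 135.7]), (278, [672.1, 202.9, -1.7]), (286, [667.4, 236.9, -1.6]), (294, [662.1, 273.4, 2.6]), (302, [657.7, 305.1, 3.6]), (310, [645.0, 376.3, 48.7])]
[(262, [621.5, 306.7, 151.5]), (270, [615.4, 352.9, 165.2]), (278, [617.2, 350.5, 136.3]), (286, [618.5, 351.5, 109.8]), (294, [619.3, 355.4, 85.5]), (302, [629.2, 306.2, 5.8]), (310, [619.4, 372.6, 45.7])]
[(262, [595.4, 304.8, 150.6]), (270, [590.5, 350.4, 163.8]), (278, [591.5, 350.9, 137.5]), (286, [592.6, 351.0, 110.2]), (294, [603.4, 279.9, 11.1]), (302, [601.7, 301.5, 1.9]), (310, [593.2, 372.4, 46.5])]
[(262, [569.3, 302.6, 149.5]), (270, [565.4, 350.0, 164.2]), (278, [566.1, 350.4, 137.9]), (286, [567.2, 347.2, 107.4]), (294, [575.4, 274.4, 6.6]), (302, [573.7, 300.0, 1.5]), (310, [566.8, 375.0, 50.3])]
```

View pics/d3b.png

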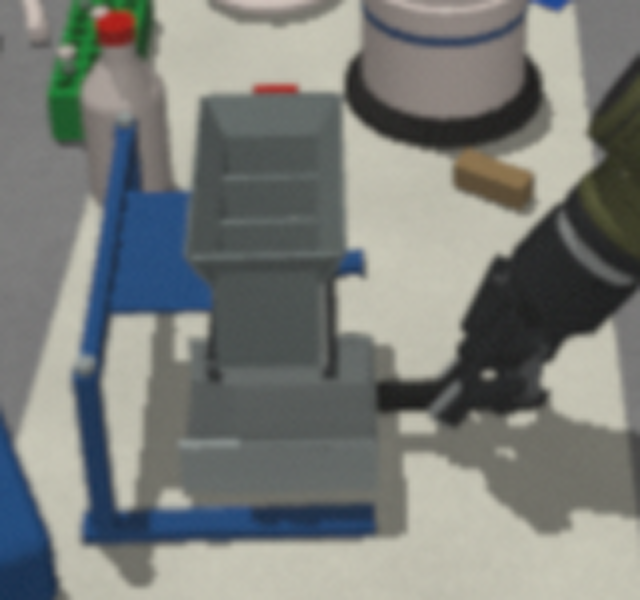

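The side view shows the tray under bay A, with its near wall top at about (280,440) in the crop, resting almost on the bench. I'll release and back off.

Emit:
jog_arm:
  deltas:
    - [0,0,-0.1,0,0,0,1]
    - [0,0,-0.1,0,0,0,0]
    - [0,0,-0.1,0,0,0,0]
    - [0,0,-0.1,0,0,0,0]
    - [0,0,-0.1,0,0,0,0]
    - [0,0,-0.1,0,0,0,0]
    - [-1.5,-0.1,2,0,0,0,0]
    - [-3.5,-0.2,5,0,0,0,0]
    - [-5,-0.3,9,0,0,0,0]
    - [-6,-0.4,13,0,0,0,0]
    - [-6,-0.4,18,0,0,0,0]
    - [-6,-0.4,20,0,0,0,0]

```text
time: 8.7
tcp_pos: [421.2, 314.0, 229.2]
tool_rot: [[-0.814, -0.067, 0.578], [-0.05, 0.998, 0.046], [-0.579, 0.008, -0.815]]
contact_force: [-0.4, 0.4, 1.0]
width: 85.7
grip_force: 0.0
```

```bash
python3 - <<'E'
from h import *
d=snap('side','d4');s=snap('scene','s4')
W=cloud(d);X,Y,Z=W[...,0],W[...,1],W[...,2]
m=(X>520)&(X<660)&(Y>362)&(Y<385)&(Z>40)&(Z<56);print(m.sum(),W[m].min(0),W[m].max(0))
for n,s in(('side',d),('scene',s)):
    W=cloud(s);X,Y,Z=W[...,0],W[...,1],W[...,2];v=s['frame'].max(2)
    m=(X>400)&(X<530)&(Y>280)&(Y<360)&(Z>38)&(Z<56)&(v<60);print(n,m.sum(),cv2.minAreaRect(W[m][:,:2].astype(np.float32)),np.median(Z[m]))
# gate: 
c=Rt(4,0); # tool y along hopper y
tab=np.array([607.5,102.0,0])
print(read_state()['joint_pos'],[delta(tab+[0,0,z],c) for z in (230,121)])
c=Rt(184,0);print([delta(tab+[0,0,z],c) for z in (230,121)])
E
```

```text
144 [520.34154259 364.43954793  40.02376123] [645.26000814 380.16965081  52.01380139]
side 127 ((477.4566650390625, 321.2830505371094), (83.88227081298828, 11.253561019897461), 3.1737711429595947) 44.782919680371265
scene 0 ((0.0, 0.0), (0.0, 0.0), 0.0) nan
[ 0.72020465 -0.43665865  2.23616104 -0.46674031  0.88030649 -0.6986976 ] [(array([ 18.59, -21.21,  -1.73]), array([-2.9, 35.3,  0.3])), (array([ 18.59, -21.21, -12.63]), array([-2.9, 35.3,  0.3]))]
[(array([ 18.59, -21.21,  -1.73]), array([  54.5,    4.4, -171.2])), (array([ 18.59, -21.21, -12.63]), array([  54.5,    4.4, -171.2]))]
  return _methods._mean(a, axis=axis, dtype=dtype,
  ret = ret.dtype.type(ret / rcount)
```

Emit:
jog_arm:
  deltas:
    - [2,-4,2,-0.6,7,0,0]
    - [5,-8,2,-1.2,14,0,0]
    - [9,-12,2,-1.8,21,0,0]
    - [13,-16,1,-2.4,28,0,0]
    - [17,-20,0,-2.9,35,0.3,0]
    - [18.6,-21.2,-1.7,-2.9,35.3,0.3,0]
    - [18.6,-21.2,-1.7,-2.9,35.3,0.3,0]
    - [18.6,-21.2,-1.7,-2.9,35.3,0.3,0]

```text
time: 9.6
tcp_pos: [605.1, 99.3, 201.3]
tool_rot: [[-0.997, -0.07, -0.014], [-0.07, 0.998, -0.006], [0.014, -0.005, -1.0]]
contact_force: [0.2, 0.3, 0.3]
width: 85.4
grip_force: 0.0
```

```bash
python3 - <<'E'
from h import *
s=snap('wrist','w2');W=cloud(s);X,Y,Z=W[...,0],W[...,1],W[...,2]
hsv=cv2.cvtColor(s['frame'],cv2.COLOR_BGR2HSV).astype(int)
t=(hsv[...,1]>110)&((hsv[...,0]<10)|(hsv[...,0]>170))&(Z>125)&(Z<150)&(abs(X-605)<50)&(abs(Y-102)<50)
print(t.sum(),cv2.minAreaRect(W[t][:,:2].astype(np.float32)),np.median(Z[t]))
tab=np.array([607.5,102.0,121])
print(read_state()['tcp_pos'],delta(tab,Rt(4,0)))
E
```

```text
490 ((605.9434814453125, 101.06074523925781), (34.07242202758789, 10.191465377807617), 3.8971002101898193) 138.31027781622586
[604.90970519 100.39422979 202.95073219] (array([  0.26,   0.16, -10.1 ]), array([ 0.3, -0.7, -0.1]))
```

Emit:
jog_arm:
  deltas:
    - [0.1,0.1,-4,0,0,0,0]
    - [0.1,0.1,-8,0,0,0,0]
    - [0.1,0.1,-10,0,0,0,0]
    - [0.1,0.1,-10,0,0,0,0]
    - [0.1,0.1,-10,0,0,0,1]
    - [0.1,0.1,-10,0,0,0,1]
    - [0.1,0.1,-10,0,0,0,1]
    - [0.1,0.1,-10,0,0,0,1]
    - [0.1,0.1,-10,0,0,0,1]
    - [0.1,0.1,-10,0,0,0,1]

```text
time: 10.65
tcp_pos: [607.7, 100.1, 106.6]
tool_rot: [[-0.997, -0.072, -0.006], [-0.072, 0.997, -0.008], [0.007, -0.008, -1.0]]
contact_force: [-1.4, -6.0, 3.6]
width: 11.1
grip_force: 59.5
```

Emit:
jog_arm:
  deltas:
    - [0,0,0,0,0,0,1]
    - [0,0,0,0,0,0,1]

```text
time: 10.85
tcp_pos: [607.7, 100.1, 106.5]
tool_rot: [[-0.997, -0.072, -0.006], [-0.072, 0.997, -0.008], [0.007, -0.008, -1.0]]
contact_force: [-1.4, -6.0, 4.1]
width: 11.0
grip_force: 59.6
```

Emit:
jog_arm:
  deltas:
    - [0.1,-1,0,0,0,0,1]
    - [0.15,-2,0,0,0,0,1]
    - [0.2,-3,0,0,0,0,1]
    - [0.3,-4,0,0,0,0,1]
    - [0.35,-4.8,0,0,0,0,1]
    - [0.38,-5.3,0,0,0,0,1]
    - [0.38,-5.3,0,0,0,0,1]
    - [0.38,-5.3,0,0,0,0,1]

```text
time: 11.65
tcp_pos: [611.4, 48.1, 106.6]
tool_rot: [[-0.997, -0.072, -0.006], [-0.072, 0.997, -0.006], [0.006, -0.005, -1.0]]
contact_force: [-1.7, 0.4, 5.3]
width: 11.2
grip_force: 59.9
```

```bash
python3 - <<'E'
from h import *
s=snap('scene','s5');d=snap('side','d5')
st=read_state();print(st['tcp_pos'],st['contact_force'])
a=cv2.resize(s['frame'][200:330,290:450],(400,325));b=cv2.resize(d['frame'][200:330,170:330],(400,325))
cv2.imwrite('pics/o5.png',np.hstack([a,b]))
E
```

```text
[611.40992986  48.07346747 106.55133821] [-1.60346989 -0.67768951  6.18411346]
```

View pics/o5.png

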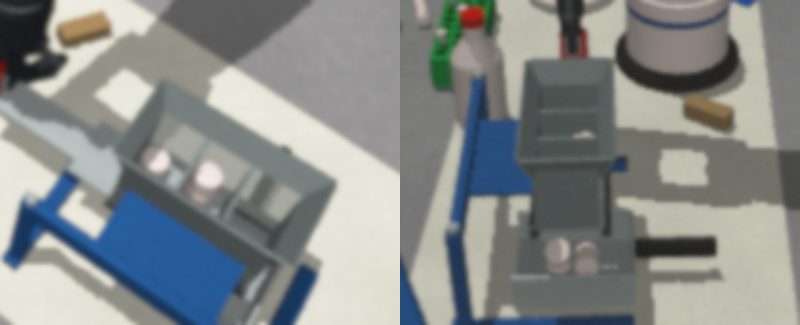

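The gate is drawn 52 mm. Bay A looks empty at (262,210), with cylinders in the pan at (557,250) and (587,257), and bay B still full. I'll wait briefly and then shut the gate.

Emit:
jog_arm:
  deltas:
    - [0,0,0,0,0,0,1]
    - [0,0,0,0,0,0,1]
    - [0,0,0,0,0,0,1]
    - [0,1,0,0,0,0,1]
    - [-0.1,2,0,0,0,0,1]
    - [-0.2,3,0,0,0,0,1]
    - [-0.3,4,0,0,0,0,1]
    - [-0.36,5,0,0,0,0,1]
    - [-0.38,5.35,0,0,0,0,1]
    - [-0.38,5.5,0,0,0,0,1]
    - [-0.38,5.5,0,0,0,0,1]
    - [-0.38,5.5,0,0,0,0,1]

```text
time: 12.95
tcp_pos: [607.7, 100.0, 106.6]
tool_rot: [[-0.997, -0.072, -0.007], [-0.072, 0.997, -0.011], [0.007, -0.011, -1.0]]
contact_force: [-1.9, -10.6, 6.4]
width: 11.4
grip_force: 60.2
```

```bash
python3 - <<'E'
from h import *
d=snap('side','d6');s=snap('scene','s6')
W=cloud(s);b=s['frame'].min(2);X,Y,Z=W[...,0],W[...,1],W[...,2]
m=(X>540)&(X<650)&(Y>190)&(Y<370)&(Z>85)&(Z<185)&(b>170)
k,l,st,c=cv2.connectedComponentsWithStats(m.astype(np.uint8))
for i in range(1,k):
  if st[i,4]>8: print('hop',st[i,4],np.median(W[l==i],0).round())
W=cloud(d);X,Y,Z=W[...,0],W[...,1],W[...,2];b=d['frame'].min(2)
m=(X>520)&(X<660)&(Y>280)&(Y<372)&(Z>5)&(Z<80)
cv2.imwrite('pics/d6b.png',cv2.resize(d['frame'][255:330,190:300],(800,545),interpolation=cv2.INTER_CUBIC))
E
```

```text
hop 77 [584. 239. 117.]
hop 22 [612. 194.  89.]
hop 111 [580. 283. 144.]
hop 44 [568. 332.  89.]
```

View pics/d6b.png

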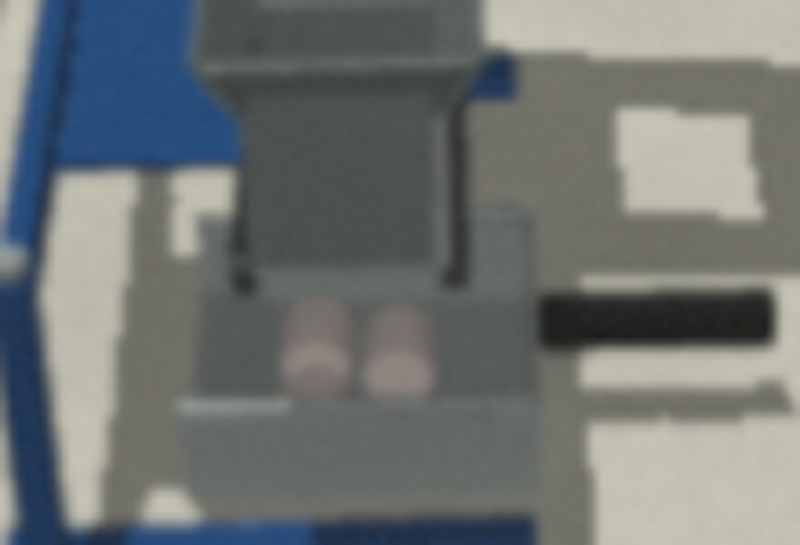

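The side view shows two cylinders, each perhaps hiding another, at about (315,345) and (398,348) in the tray. Bay A shows only the gate plate, and the gate is back to its start position. I'll release and return to the pan handle.

Emit:
jog_arm:
  deltas:
    - [0,-0.1,0,0,0,0,1]
    - [0,-0.15,0,0,0,0,0]
    - [0,-0.15,0,0,0,0,0]
    - [0,-0.15,0,0,0,0,0]
    - [0,-0.15,0,0,0,0,0]
    - [0,-0.15,4,0,0,0,0]
    - [0,-0.15,8,0,0,0,0]
    - [0,0,12,0,0,0,0]
    - [-4,4,13,0.5,-7,0,0]
    - [-8,9,13,1.2,-14,0,0]
    - [-12,13,13,1.8,-21,0,0]
    - [-16,18,13,2.5,-30,0,0]

```text
time: 14.25
tcp_pos: [473.5, 252.6, 236.9]
tool_rot: [[-0.867, -0.07, 0.494], [-0.059, 0.998, 0.038], [-0.495, 0.004, -0.869]]
contact_force: [0.5, 0.7, 0.4]
width: 85.3
grip_force: 0.0
```

```bash
python3 - <<'E'
from h import *
g=np.array([480.2,316.6,21.4])-19*Rt(3.8,35)[:,2]
print(g);R=Rt(3.8,35)
for o in ([-60,-4,150],[-45,-3,70],[0,0,0.]): print(delta(g+o,R))
d=snap('side','d7');W=cloud(d);hsv=cv2.cvtColor(d['frame'],cv2.COLOR_BGR2HSV).astype(int);X,Y,Z=W[...,0],W[...,1],W[...,2]
s=snap('scene','s7');W=cloud(s);hsv=cv2.cvtColor(s['frame'],cv2.COLOR_BGR2HSV).astype(int);X,Y,Z=W[...,0],W[...,1],W[...,2]
t=(abs(X-607)<50)&(abs(Y-100)<40)&(Z>96)&(Z<142)&(hsv[...,1]>110)&((hsv[...,0]<10)|(hsv[...,0]>170))
print('tab',t.sum(),cv2.minAreaRect(W[t][:,:2].astype(np.float32)))
E
```

```text
[469.3260072  315.8777502   36.96388884]
(array([-5.33,  6.  , -6.55]), array([ 0.2, -5.3, -0.2]))
(array([ -3.83,   6.1 , -14.55]), array([ 0.2, -5.3, -0.2]))
(array([  0.67,   6.4 , -21.55]), array([ 0.2, -5.3, -0.2]))
tab 83 ((610.6726684570312, 101.7071304321289), (33.387325286865234, 11.258163452148438), 3.9101386070251465)
```

Emit:
jog_arm:
  deltas:
    - [-3,3,-1,0,-5.3,0,0]
    - [-5.3,6,-4,0,-5.3,0,0]
    - [-5.3,6.1,-8,0,-5.3,0,0]
    - [-4.5,6.1,-12,0,-5.3,0,0]
    - [-3.5,6.2,-15,0,-5.3,0,0]
    - [-1.8,6.3,-18,0,-5.3,0,0]
    - [-0.3,6.4,-20.5,0,-5.3,0,0]
    - [0.6,6.4,-21.5,0,-5.3,0,0]
    - [0.6,6.4,-21.5,0,-5.3,0,0]
    - [0.6,6.4,-21.5,0,-5.3,0,0]

```text
time: 15.35
tcp_pos: [480.2, 315.4, 20.3]
tool_rot: [[-0.822, -0.07, 0.565], [-0.062, 0.998, 0.034], [-0.566, -0.006, -0.824]]
contact_force: [0.1, 0.6, 0.7]
width: 85.6
grip_force: 0.0
```

Emit:
jog_arm:
  deltas:
    - [0,0,0,0,0,0,1]
    - [0,0,0,0,0,0,1]
    - [0,0,0,0,0,0,1]
    - [0,0,0,0,0,0,1]
    - [0,0,0,0,0,0,1]
    - [0,0,0,0,0,0,1]
    - [0,0,0,0,0,0,1]
    - [0,0,0.5,0,0,0,1]
    - [0,0,1,0,0,0,1]
    - [0,0,1.2,0,0,0,1]
    - [0,0,1.2,0,0,0,1]

```text
time: 16.45
tcp_pos: [479.9, 315.4, 32.4]
tool_rot: [[-0.822, -0.071, 0.565], [-0.061, 0.997, 0.035], [-0.566, -0.006, -0.824]]
contact_force: [-0.1, -0.7, -2.3]
width: 13.3
grip_force: 58.9
```

```bash
python3 - <<'E'
from h import *
st=read_state();print(st['tcp_pos'],st['joint_pos'])
d=snap('side','d8');W=cloud(d);X,Y,Z=W[...,0],W[...,1],W[...,2]
m=(X>535)&(X<650)&(Y>362)&(Y<385)&(Z>35)&(Z<75)
for x in range(540,650,15):
    t=m&(abs(X-x)<8); print(x,np.percentile(Z[t],95).round(1) if t.any() else '',end=' ')
E
```

```text
[479.89461949 315.44905113  32.3973009 ] [ 0.63574073 -0.02195836  2.26740482 -0.7261353   0.48157915 -0.42512693]
540 59.5 555 59.6 570 58.9 585 58.9 600 59.0 615 59.1 630 58.9 645 57.5
```

Emit:
jog_arm:
  deltas:
    - [-0.3,0,0,0,0,0,1]
    - [-0.9,-0.05,0,0,0,0,1]
    - [-1.8,-0.1,0,0,0,0,1]
    - [-2.9,-0.2,0,0,0,0,1]
    - [-4.1,-0.3,0,0,0,0,1]
    - [-5.3,-0.4,0,0,0,0,1]
    - [-6.5,-0.45,0,0,0,0,1]
    - [-7.7,-0.5,0,0,0,0,1]
    - [-8.9,-0.6,0,0,0,0,1]
    - [-10.1,-0.7,0,0,0,0,1]
    - [-11.2,-0.8,0,0,0,0,1]
    - [-12,-0.85,0,0,0,0,1]

```text
time: 17.7
tcp_pos: [358.9, 306.9, 32.1]
tool_rot: [[-0.822, -0.071, 0.565], [-0.062, 0.997, 0.035], [-0.566, -0.006, -0.824]]
contact_force: [-0.2, -1.4, -2.1]
width: 12.7
grip_force: 58.9
```

Emit:
jog_arm:
  deltas:
    - [-0.4,0,0.5,0,-1,0,1]
    - [-0.6,0,1,0,-3,0,1]
    - [-0.6,0,2,0,-5,0,1]
    - [-0.6,0,3,0,-7,0,1]
    - [-0.6,0,4,0,-9,0,1]
    - [-0.6,0,5,0,-10,0,1]
    - [-0.6,0,5,0,-10,0,1]

```text
time: 18.4
tcp_pos: [354.2, 308.0, 83.9]
tool_rot: [[-0.709, -0.07, 0.701], [-0.061, 0.997, 0.038], [-0.702, -0.016, -0.712]]
contact_force: [1.6, 1.7, -2.3]
width: 13.1
grip_force: 59.0
```

```bash
python3 - <<'E'
from h import *
st=read_state();print(st['tcp_pos'],st['joint_pos'])
d=snap('side','d9');s=snap('scene','s9')
cv2.imwrite('pics/o9.png',np.hstack([cv2.resize(s['frame'][170:300,330:490],(400,325)),cv2.resize(d['frame'][220:350,200:360],(400,325))]))
E
```

```text
[354.18017378 308.04927364  83.87459162] [ 0.91602325 -0.35910068  2.5002917  -0.98678252  0.69358763 -0.03928206]
```

View pics/o9.png

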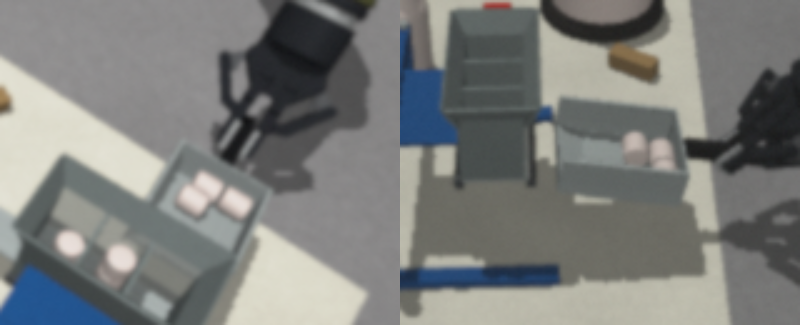

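Three cylinders are in the pan, at about (205,190) in the left half, and bay A is empty. I'll lift and swing towards the jar.

Emit:
jog_arm:
  deltas:
    - [0,0,1,0,0,0,1]
    - [0,0,3,0,0.5,0,1]
    - [0,0,5.5,0,1,0,1]
    - [0,0,8,0,1.5,0,1]
    - [0,0,10.5,0,2,0,1]
    - [0,0,13,0,2.5,0,1]
    - [0,0,15.5,0,3,0,1]
    - [0,0,18,0,3.5,0,1]
    - [0,0,20,0,4,0,1]
    - [0,0,21,0,4,0,1]
    - [0,0,21,0,4,0,1]

```text
time: 19.6
tcp_pos: [354.4, 307.3, 293.8]
tool_rot: [[-0.757, -0.069, 0.65], [-0.06, 0.998, 0.036], [-0.65, -0.012, -0.759]]
contact_force: [0.4, 0.5, -2.7]
width: 13.0
grip_force: 59.1
```

```bash
python3 - <<'E'
from h import *
st=read_state();print(st['tcp_pos'],st['joint_pos'])
R=Rt(4,41);print(st['tcp_pos']-19*st['tool_rot'][:,2])
for g,y,l in [((420,200,295),-45,40),((476.5,115,290),-90,40)]: print(delta(g,Rt(y,l)))
E
```

```text
[354.41238858 307.28671905 293.7549208 ] [ 0.88185025 -0.63287871  2.2733819  -0.58216857  1.05573321 -0.58580778]
[342.07060202 306.60199389 308.18445496]
(array([  7.42, -11.59,  -1.33]), array([  0.9,   0.3, -49. ]))
(array([ 12.21, -20.45,  -1.83]), array([  1.,  -0., -94.]))
```

Emit:
jog_arm:
  deltas:
    - [0.3,-0.5,0,0,0,-1.5,1]
    - [1,-1.5,0,0,0,-5,1]
    - [1.8,-2.7,0,0,0,-10,1]
    - [2.6,-4,0,0,0,-15,1]
    - [3.4,-5.3,-0.2,0,0,-20,1]
    - [4.2,-6.6,-0.4,0,0,-26,1]
    - [5,-7.9,-0.7,0,0,-32,1]
    - [5.8,-9.2,-1,0,0,-38,1]
    - [6.6,-10.5,-1.1,0,0,-43,1]
    - [7.2,-11.4,-1.3,0,0,-47,1]
    - [7.4,-11.6,-1.3,0,0,-49,1]
    - [7.4,-11.6,-1.3,0,0,-49,1]

```text
time: 20.8
tcp_pos: [428.0, 190.8, 277.7]
tool_rot: [[-0.545, 0.708, 0.45], [0.531, 0.706, -0.468], [-0.649, -0.016, -0.761]]
contact_force: [-0.3, -0.3, -3.1]
width: 13.2
grip_force: 59.0
```

```bash
python3 - <<'E'
from h import *
st=read_state();print(st['tcp_pos'],st['joint_pos'])
for g,y,l in [((476.5,115,290),-90,40)]: print(delta(g,Rt(y,l)))
E
```

```text
[427.96405681 190.77977859 277.6820126 ] [ 0.68867455 -0.35043085  2.11697587 -0.72091634  1.37226977  0.04556832]
(array([ 4.85, -8.8 , -0.22]), array([  0.8,  -0.7, -45. ]))
```

Emit:
jog_arm:
  deltas:
    - [0.3,-0.5,0,0,0,-2,1]
    - [1,-1.5,0,0,0,-6,1]
    - [1.6,-2.7,0,0,0,-11,1]
    - [2.3,-4,0,0,0,-17,1]
    - [3,-5.3,0,0,0,-23,1]
    - [3.7,-6.5,0,0,0,-29,1]
    - [4.2,-7.6,0,0,0,-35,1]
    - [4.6,-8.4,0,0,0,-40,1]
    - [4.8,-8.8,0,0,0,-44,1]
    - [4.8,-8.8,0,0,0,-45,1]
    - [4.8,-8.8,0,0,0,-45,1]

```text
time: 21.9
tcp_pos: [476.2, 103.2, 279.2]
tool_rot: [[-0.009, 1.0, -0.01], [0.761, 0.001, -0.649], [-0.649, -0.013, -0.761]]
contact_force: [0.5, 1.2, -2.2]
width: 12.9
grip_force: 59.0
```

```bash
python3 - <<'E'
from h import *
st=read_state();print(st['tcp_pos'],st['joint_pos'])
s=snap('scene','s10');d=snap('side','d10')
for n,s in (('s',s),('d',d)):
    W=cloud(s);X,Y,Z=W[...,0],W[...,1],W[...,2];v=s['frame'].max(2)
    m=(X>380)&(X<570)&(Y>-140)&(Y<62)&(Z>235)&(Z<340);print(n,m.sum(),cv2.minAreaRect(W[m][:,:2].astype(np.float32)),np.percentile(Z[m],[2,50,98]))
j=np.array([476.5,-92.5])
def pose(th,lip=(-30,145),yaw=-90):
    c,sn=np.cos(np.radians(th)),np.sin(np.radians(th)); hx=182*c-27*sn; hz=-182*sn-27*c
    u=np.array([np.cos(np.radians(yaw)),np.sin(np.radians(yaw))]); g=np.r_[j+u*(lip[0]-hx),lip[1]-hz]
    return g,Rt(yaw,35-th)
for th,l in ((0,(-30,190)),(20,(-30,155)),(30,(-30,145)),(40,(-30,145)),(50,(-30,145)),(60,(-30,145))):
    print(th,delta(*pose(th,l)))
E
```

```text
[476.16460602 103.20373612 279.20751923] [ 0.43574849 -0.07247447  1.88111834 -0.62754644  1.66639546  0.47701749]
s 2157 ((477.88653564453125, -4.108924865722656), (102.78158569335938, 132.40135192871094), 0.1800946295261383) [267.34089807 288.77247431 318.22878521]
d 33 ((498.25732421875, 35.76715087890625), (68.36378479003906, 137.35006713867188), 46.043094635009766) [277.85086301 313.3623238  317.49810957]
0 (array([ 0.08,  0.53, -7.78]), array([ 5.5, -0.7, -0.1]))
20 (array([ 0.08, -0.9 , -5.5 ]), array([25.5, -0.7, -0.2]))
30 (array([ 0.08, -2.34, -3.88]), array([35.5, -0.7, -0.3]))
40 (array([ 0.08, -4.21, -1.55]), array([45.5, -0.7, -0.4]))
50 (array([ 0.08, -6.46,  0.41]), array([55.5, -0.7, -0.4]))
60 (array([ 0.08, -9.02,  1.96]), array([65.5, -0.6, -0.5]))
```

Emit:
jog_arm:
  deltas:
    - [0.1,0.2,-2,2,0,0,1]
    - [0.1,0.5,-5,5.5,0,0,1]
    - [0.1,0.4,-7,10,0,0,1]
    - [0.1,0,-6.6,16,0,0,1]
    - [0.1,-0.5,-6,21,0,0,1]
    - [0.1,-0.9,-5.5,25.5,0,0,1]
    - [0.1,-1.6,-4.7,30.5,0,0,1]
    - [0.1,-2.3,-3.9,35.5,0,0,1]
    - [0.1,-3.2,-2.7,40.5,0,0,1]
    - [0.1,-4.2,-1.5,45.5,0,0,1]
    - [0.1,-4.2,-1.5,45.5,0,0,1]

```text
time: 23.1
tcp_pos: [477.5, 58.9, 266.8]
tool_rot: [[-0.006, 1.0, -0.005], [0.996, 0.007, 0.086], [0.086, -0.005, -0.996]]
contact_force: [0.6, -0.8, -1.1]
width: 13.0
grip_force: 59.2
```

```bash
python3 - <<'E'
from h import *
st=read_state();print(st['tcp_pos'],st['joint_pos'])
s=snap('scene','s11');d=snap('side','d11')
cv2.imwrite('pics/o11.png',np.hstack([cv2.resize(s['frame'][80:240,220:380],(400,400)),cv2.resize(d['frame'][110:270,220:380],(400,400))]))
j=np.array([476.5,-92.5])
def pose(th,lip=(-30,145),yaw=-90):
    c,sn=np.cos(np.radians(th)),np.sin(np.radians(th)); hx=182*c-27*sn; hz=-182*sn-27*c
    u=np.array([np.cos(np.radians(yaw)),np.sin(np.radians(yaw))]); g=np.r_[j+u*(lip[0]-hx),lip[1]-hz]
    return g,Rt(yaw,35-th)
for th in (40,50,60): print(th,delta(*pose(th)))
E
```

```text
[477.51850944  58.90617598 266.80139112] [-0.03824067 -0.28258184  1.97483841  0.08601727  1.45843156 -0.05477718]
40 (array([-0.02,  0.05, -0.08]), array([ 0.1, -0.5, -0.5]))
50 (array([-0.02, -2.2 ,  1.89]), array([10.1, -0.4, -0.6]))
60 (array([-0.02, -4.76,  3.43]), array([20.1, -0.4, -0.6]))
```

View pics/o11.png

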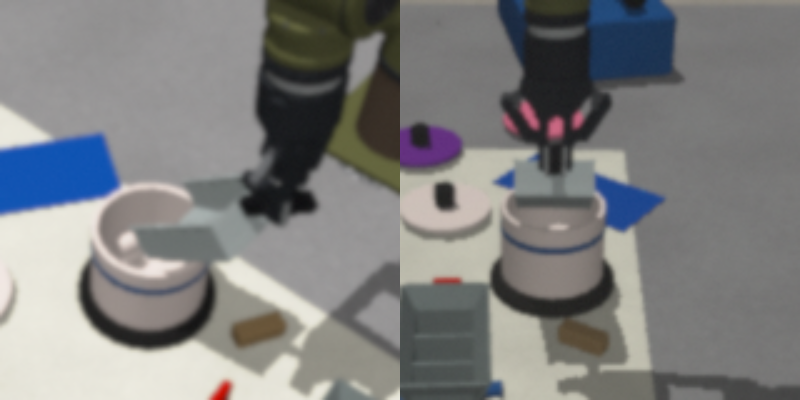

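The pan is tipped over the jar mouth, with the lip at about (150,235). One cylinder is visible inside at (128,247), so pouring has begun. I'll tip further to clear the tray.

Emit:
jog_arm:
  deltas:
    - [0,-1,1,5,0,0,1]
    - [0,-2.2,1.9,10,0,0,1]
    - [0,-3.5,2.8,15,0,0,1]
    - [0,-4.8,3.4,20,0,0,1]
    - [0,-4.8,3.4,20,0,0,1]
    - [0,-4.8,3.4,20,0,0,1]
    - [0,-4.8,3.4,20,0,0,1]
    - [0,-3.5,4,15,0,0,1]
    - [0,-2.2,5,10,0,0,1]
    - [0,-1,6,3,0,0,1]
    - [0,0,6.5,-5,0,0,1]
    - [0,1.5,7,-12,0,0,1]

```text
time: 24.4
tcp_pos: [476.8, 77.9, 335.9]
tool_rot: [[-0.01, 1.0, -0.006], [0.992, 0.009, -0.127], [-0.127, -0.007, -0.992]]
contact_force: [-0.1, 0.5, -1.6]
width: 13.0
grip_force: 59.2
```

Emit:
jog_arm:
  deltas:
    - [0,3,0.5,-8,0,0,1]
    - [0,6,1,-16,0,0,1]
    - [0,9,1,-23,0,0,1]
    - [0,11,1,-29,0,0,1]
    - [0,11,1,-29,0,0,1]

```text
time: 24.9
tcp_pos: [475.5, 191.3, 341.1]
tool_rot: [[-0.019, 1.0, -0.008], [0.808, 0.01, -0.59], [-0.589, -0.018, -0.808]]
contact_force: [0.6, 0.6, -1.2]
width: 12.8
grip_force: 59.2
```

```bash
python3 - <<'E'
from h import *
st=read_state();print(st['tcp_pos'],st['joint_pos'],st['contact_force'])
s=snap('scene','s12');W=cloud(s);X,Y,Z=W[...,0],W[...,1],W[...,2]
cv2.imwrite('pics/o12.png',cv2.resize(s['frame'][100:260,220:380],(600,600),interpolation=cv2.INTER_CUBIC))
u=np.array([np.cos(np.radians(-35)),np.sin(np.radians(-35)),0]); mid=np.array([432.6,-356.5,0])
for g,y in [(np.array([400,-40,300.]),-62),(mid-72*u+[0,0,120],-35)]: print(g,delta(g,Rt(y,35)))
E
```

```text
[475.53738421 191.2842651  341.10449988] [ 0.54696921 -0.02706928  1.7117816  -0.53727385  1.79243571  0.50093548] [ 0.62014376  0.63911565 -1.17502996]
[400. -40. 300.] (array([ -7.08, -23.91,  -5.78]), array([ 1.2, -0.6, 27.5]))
[ 373.62105281 -315.20249658  120.        ] (array([ -9.34, -51.09, -23.78]), array([ 1.4, -0.3, 54.5]))
```

View pics/o12.png

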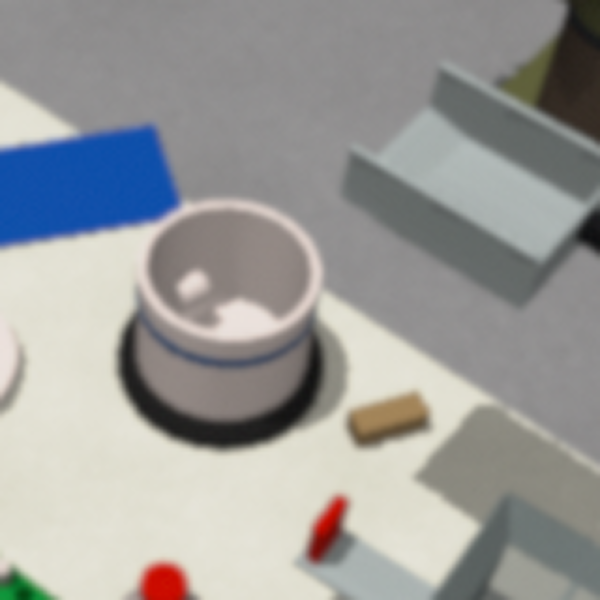

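The tray is empty and the cylinders are in the jar, one of them visible at (193,285). Nothing lies beside the jar. I'll take the pan back to its mat.

Emit:
jog_arm:
  deltas:
    - [-0.5,-4,0,0,0,3,1]
    - [-1,-8.5,0,0,0,8,1]
    - [-2,-13,0,0,0,13,1]
    - [-3,-17.5,0,0,0,19,1]
    - [-4,-22,0,0,0,25,1]
    - [-5,-26.5,-1,0,0,31,1]
    - [-6,-31,-2,0,0,37,1]
    - [-7,-35.5,-4,0,0,43,1]
    - [-8,-40,-6,0,0,49,1]
    - [-9,-44.5,-8,0,0,54.5,1]
    - [-9.3,-48.5,-10,0,0,54.5,1]
    - [-9.3,-51,-13,0,0,54.5,1]

```text
time: 26.15
tcp_pos: [391.0, -269.2, 252.1]
tool_rot: [[-0.66, 0.579, 0.478], [0.459, 0.815, -0.354], [-0.595, -0.015, -0.804]]
contact_force: [1.3, -1.1, -1.0]
width: 12.7
grip_force: 59.2
```

```bash
python3 - <<'E'
from h import *
st=read_state();print(st['tcp_pos'],st['joint_pos'])
u=np.array([np.cos(np.radians(-35.2)),np.sin(np.radians(-35.2)),0]); mid=np.array([432,-356,0])
for z in (60,41): print(delta(mid-72*u+[0,0,z],Rt(-35.2,35)))
E
```

```text
[ 391.02496004 -269.21405654  252.0704312 ] [-0.75784233 -0.73157734  2.37438077  0.09364747  0.866801   -1.75276118]
(array([ -0.9 ,  -5.16, -20.76]), array([1.6, 0.8, 0.2]))
(array([ -0.9 ,  -5.16, -22.66]), array([1.6, 0.8, 0.2]))
```

Emit:
jog_arm:
  deltas:
    - [-0.9,-4,-2,1.6,0.8,0.2,1]
    - [-0.9,-5.2,-6,1.6,0.8,0.2,1]
    - [-0.9,-5.2,-10,1.6,0.8,0.2,1]
    - [-0.9,-5.2,-14,1.6,0.8,0.2,1]
    - [-0.9,-5.2,-18,1.6,0.8,0.2,1]
    - [-0.9,-5.2,-21,1.6,0.8,0.2,1]
    - [-0.9,-5.2,-22,1.6,0.8,0.2,1]
    - [-0.9,-5.2,-22.6,1.6,0.8,0.2,1]
    - [-0.9,-5.2,-22.6,1.6,0.8,0.2,1]
    - [-0.9,-5.2,-22.6,1.6,0.8,0.2,1]

```text
time: 27.15
tcp_pos: [382.7, -320.1, 23.9]
tool_rot: [[-0.673, 0.577, 0.463], [0.476, 0.817, -0.327], [-0.567, 0.0, -0.824]]
contact_force: [-0.6, -0.7, -0.2]
width: 13.1
grip_force: 59.3
```

```bash
python3 - <<'E'
from h import *
st=read_state()
u=np.array([np.cos(np.radians(-35.2)),np.sin(np.radians(-35.2)),0]); mid=np.array([432,-356,0])
print(st['tcp_pos'],st['contact_force'],delta(mid-72*u+[0,0,41],Rt(-35.2,35)))
E
```

```text
[ 382.69496783 -320.14661756   23.89637859] [-0.56610477 -0.71819496 -0.21977731] (array([-0.06, -0.06,  0.15]), array([-0.3, -0.4,  0. ]))
```

Emit:
jog_arm:
  deltas:
    - [0,0,0,0,0,0,0]
    - [0,0,0,0,0,0,0]
    - [0,0,0,0,0,0,0]
    - [0,0,0,0,0,0,0]
    - [0,0,0,0,0,0,0]
    - [-1,0.6,2,0,0,0,0]
    - [-2,1.4,5,0,0,0,0]
    - [-2,1.4,9,0,0,0,0]
    - [-2,1.4,14,0,0,0,0]
    - [-1,2,18,5,-7,0,0]
    - [0,4,20,10,-14,0,0]

```text
time: 28.25
tcp_pos: [384.4, -280.9, 230.2]
tool_rot: [[-0.521, 0.539, 0.662], [0.577, 0.794, -0.192], [-0.629, 0.282, -0.725]]
contact_force: [-0.6, -0.3, -0.5]
width: 85.3
grip_force: 0.0
```

```bash
python3 - <<'E'
from h import *
st=read_state();print(st['tcp_pos'],st['joint_pos'])
def rect(q):
    c,(w,h),a=cv2.minAreaRect(q.astype(np.float32)); b=cv2.boxPoints((c,(w,h),a)); e=b[1]-b[0]; e2=b[2]-b[1]
    L=e if np.linalg.norm(e)>np.linalg.norm(e2) else e2
    return np.round(c,1),np.round(sorted((w,h)),1),np.degrees(np.arctan2(L[1],L[0])).round(1)
for cam in('scene','side'):
    s=snap(cam,cam+'13');W=cloud(s);X,Y,Z=W[...,0],W[...,1],W[...,2]
    R=lambda x0,x1,y0,y1,z0,z1:(X>x0)&(X<x1)&(Y>y0)&(Y<y1)&(Z>z0)&(Z<z1)
    hsv=cv2.cvtColor(s['frame'],cv2.COLOR_BGR2HSV).astype(int)
    t=(hsv[...,0]>8)&(hsv[...,0]<22)&(hsv[...,1]>80)&R(330,560,-40,150,20,33)
    print('bil',t.sum(),rect(W[t][:,:2])); print('bil all',rect(W[R(330,560,-10,150,20,33)][:,:2]))
    print('knob',rect(W[R(560,740,-360,-180,50,60)][:,:2]),cv2.minEnclosingCircle(W[R(540,760,-380,-160,16,26)][:,:2].astype(np.float32)))
    print('pan',rect(W[R(300,560,-470,-220,44,55)][:,:2]))
E
```

```text
[ 384.36345031 -280.92678026  230.21795653] [-1.02254677 -0.72624748  2.443774    0.62614052  0.91555476 -2.14943333]
bil 133 (array([440. ,  52.1]), array([25.1, 61.4]), np.float32(-31.5))
bil all (array([437.9,  51.7]), array([28.2, 64.5]), np.float32(-28.3))
knob (array([ 649.5, -271.4]), array([28.3, 31.1]), np.float32(47.5)) ((618.1519775390625, -292.1748046875), 111.05459594726562)
pan (array([ 437.5, -354.9]), array([104.4, 216. ]), np.float32(-35.9))
bil 105 (array([433.9,  54.7]), array([28.5, 65.5]), np.float32(-34.9))
bil all (array([433.2,  53.9]), array([29.7, 64.2]), np.float32(-32.0))
knob (array([ 646.4, -270.3]), array([28.7, 30.2]), np.float32(-51.8)) ((647.1248779296875, -268.82452392578125), 149.39039611816406)
pan (array([ 432.7, -353.2]), array([107.6, 219. ]), np.float32(-35.5))
```

```bash
python3 - <<'E'
from h import *
for p in ([436,52.5,150],[436,52.5,6]): print(delta(p,Rt(-30.5,0),off=0))
E
```

```text
(array([ 5.37, 33.3 , -7.54]), array([ 8.5, 42.3,  9.5]))
(array([  5.37,  33.3 , -21.94]), array([ 8.5, 42.3,  9.5]))
```

Emit:
jog_arm:
  deltas:
    - [0.8,5,0,1.7,8,2,0]
    - [1.6,10,0,3.4,16,4,0]
    - [2.4,15,0,5,25,6,0]
    - [3.2,20,0,6.8,33,8,0]
    - [4,25,0,8.5,42.3,9.5,0]
    - [5,30,-3,8.5,42.3,9.5,0]
    - [5.4,33.3,-7.5,8.5,42.3,9.5,0]
    - [5.4,33.3,-7.5,8.5,42.3,9.5,0]
    - [5.4,33.3,-7.5,8.5,42.3,9.5,0]

```text
time: 29.25
tcp_pos: [433.6, 55.0, 142.1]
tool_rot: [[-0.864, 0.503, -0.013], [0.503, 0.864, 0.001], [0.011, -0.006, -1.0]]
contact_force: [0.5, -1.1, 0.5]
width: 85.7
grip_force: 0.0
```

```bash
python3 - <<'E'
from h import *
s=snap('wrist','w3');W=cloud(s);X,Y,Z=W[...,0],W[...,1],W[...,2]
m=(X>380)&(X<490)&(Y>0)&(Y<110)&(Z>21)&(Z<32)
c,wh,a=cv2.minAreaRect(W[m][:,:2].astype(np.float32));print(c,wh,a,np.median(Z[m]))
print(read_state()['tcp_pos'],delta([436,52.5,6],Rt(-30.5,0),off=0))
E
```

```text
(435.7499084472656, 50.98223876953125) (25.118728637695312, 64.5873031616211) 60.462738037109375 26.733574201859568
[434.86790714  53.99417965 144.47750325] (array([  0.11,  -0.15, -13.85]), array([-0. , -0.5, -0.2]))
```

Billet confirmed at (435.7, 51), axis about −29.5°. Grasp it.

Emit:
jog_arm:
  deltas:
    - [0.1,-0.3,-4,0,0,0,0]
    - [0.1,-0.3,-8,0,0,0.5,0]
    - [0.1,-0.3,-12,0,0,0.5,0]
    - [0.1,-0.3,-13.8,0,0,0.5,0]
    - [0.1,-0.3,-13.8,0,0,0.5,0]
    - [0.1,-0.3,-13.8,0,0,0.5,1]
    - [0.1,-0.3,-13.8,0,0,0.5,1]
    - [0.1,-0.3,-13.8,0,0,0.5,1]
    - [0.1,-0.3,-13.8,0,0,0.5,1]
    - [0.1,-0.3,-13.8,0,0,0.5,1]

```text
time: 30.3
tcp_pos: [438.9, 50.6, 11.1]
tool_rot: [[-0.866, 0.5, -0.0], [0.5, 0.866, 0.004], [0.002, 0.003, -1.0]]
contact_force: [-0.7, 0.0, 7.2]
width: 24.3
grip_force: 60.3
```

Emit:
jog_arm:
  deltas:
    - [0,0,1,0,0,0,1]
    - [0,0,5,0,0,0,1]
    - [0,0,10,0,0,0,1]
    - [0,0,15,0,0,0,1]
    - [0,0,18,0,0,0,1]
    - [1,-4,19,0,0,0,1]
    - [2.5,-9,19,0,0,0,1]
    - [4,-13.5,19,0,0,0,1]
    - [4.1,-14.4,19,0,0,0,1]
    - [4.1,-14.4,19,0,0,0,1]
    - [4.1,-14.4,19,0,0,0,1]

```text
time: 31.4
tcp_pos: [477.9, -92.6, 199.2]
tool_rot: [[-0.866, 0.5, -0.004], [0.5, 0.866, 0.005], [0.006, 0.002, -1.0]]
contact_force: [-0.7, 0.5, -1.2]
width: 24.3
grip_force: 59.4
```

```bash
python3 - <<'E'
from h import *
print(read_state()['width'],delta([476.5,-92.5,90],Rt(-30,0),off=0))
s=snap('scene','s14');W=cloud(s);X,Y,Z=W[...,0],W[...,1],W[...,2]
m=(X>400)&(X<560)&(Y>-160)&(Y<-20)&(Z>180)&(Z<215);print(m.sum())
E
```

```text
24.316706395554853 (array([-1.400e-01,  1.000e-02, -1.092e+01]), array([-0.3, -0.3, -0. ]))
175
```

Emit:
jog_arm:
  deltas:
    - [-0.1,0,-4,0,0,0,1]
    - [-0.1,0,-7.5,0,0,0,1]
    - [-0.1,0,-10,0,0,0,1]
    - [-0.1,0,-10.8,0,0,0,1]
    - [-0.1,0,-10.8,0,0,0,0.45]
    - [-0.1,0,-10.8,0,0,0,0.45]
    - [-0.1,0,-10.8,0,0,0,0.45]
    - [-0.1,0,-10.8,0,0,0,0.45]
    - [-0.1,0,-7,0,0,0,0.45]
    - [-0.1,0,-2,0,0,0,0.45]
    - [-0.1,0,3,0,0,0,0.45]
    - [3,-4,5,0,0,0,0]

```text
time: 32.65
tcp_pos: [507.7, -129.0, 257.0]
tool_rot: [[-0.868, 0.497, 0.009], [0.497, 0.868, 0.0], [-0.008, 0.005, -1.0]]
contact_force: [1.0, 0.6, 1.2]
width: 60.2
grip_force: 0.0
```

```bash
python3 - <<'E'
from h import *
print(read_state()['width'],[delta([648,-270.5,z],Rt(-30,0),off=0) for z in (150,32)],read_state()['joint_pos'])
E
```

```text
60.164700026854575 [(array([ 14.03, -14.15, -10.7 ]), array([-0. ,  0.5, -0.2])), (array([ 14.03, -14.15, -22.5 ]), array([-0. ,  0.5, -0.2]))] [-0.35322157 -0.17949666  1.90411265  0.00364933  1.40845685 -1.40466184]
```

Emit:
jog_arm:
  deltas:
    - [4,-4,0,0,0,0,0]
    - [8,-8,-2,0,0,0,0]
    - [11,-11,-6,0,0,0,0]
    - [14,-14.1,-10,0,0.5,0,0]
    - [14,-14.1,-10,0,0.5,0,0]
    - [14,-14.1,-10,0,0.5,0,0]

```text
time: 33.25
tcp_pos: [645.1, -272.4, 142.8]
tool_rot: [[-0.865, 0.502, -0.018], [0.502, 0.865, 0.007], [0.019, -0.003, -1.0]]
contact_force: [0.1, 0.3, -0.9]
width: 85.4
grip_force: 0.0
```

```bash
python3 - <<'E'
from h import *
s=snap('wrist','w4');W=cloud(s);X,Y,Z=W[...,0],W[...,1],W[...,2]
m=(X>600)&(X<700)&(Y>-320)&(Y<-220)&(Z>50)&(Z<60)
print(m.sum(),cv2.minAreaRect(W[m][:,:2].astype(np.float32)),cv2.minEnclosingCircle(W[m][:,:2].astype(np.float32)),np.median(Z[m]))
print(delta([648,-270.5,26],Rt(-30,0),off=0))
s=snap('scene','s15')
cv2.imwrite('pics/o15.png',cv2.resize(s['frame'][130:250,230:350],(600,600),interpolation=cv2.INTER_CUBIC))
E
```

```text
942 ((648.1239624023438, -272.7353210449219), (32.18510437011719, 33.34391403198242), 58.791194915771484) ((648.12451171875, -272.734130859375), 16.914302825927734) 54.702830283631926
(array([  0.26,   0.11, -11.94]), array([-0.3, -0.9,  0.1]))
```

View pics/o15.png

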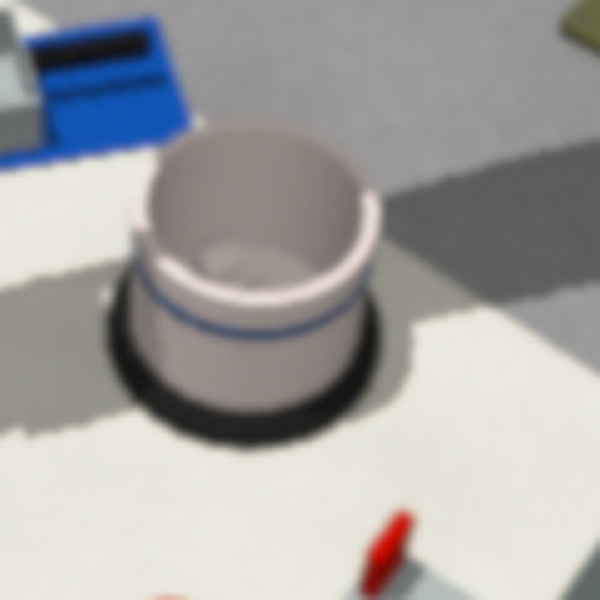

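The billet is no longer on the bench and nothing sticks out of the jar. I'll grasp the knob, measured at (648.1,-272.7).

Emit:
jog_arm:
  deltas:
    - [0.25,-0.1,-4,0,-0.9,0,0]
    - [0.25,-0.1,-8,0,-0.9,0,0]
    - [0.25,-0.1,-11,0,-0.9,0,0]
    - [0.25,-0.1,-11.8,0,-0.9,0,0]
    - [0.25,-0.1,-11.8,0,-0.9,0,0]
    - [0.25,-0.1,-11.8,0,-0.9,0,1]
    - [0.25,-0.1,-11.8,0,-0.9,0,1]
    - [0.25,-0.1,-11.8,0,-0.9,0,1]
    - [0.25,-0.1,-11.8,0,-0.9,0,1]
    - [0.25,-0.1,-11.8,0,-0.9,0,1]

```text
time: 34.35
tcp_pos: [649.7, -272.9, 32.2]
tool_rot: [[-0.866, 0.5, 0.006], [0.5, 0.866, 0.002], [-0.005, 0.005, -1.0]]
contact_force: [-0.8, -0.8, 6.2]
width: 32.0
grip_force: 60.3
```

Emit:
jog_arm:
  deltas:
    - [0,0,0,0,0,0,1]
    - [0,0,2,0,0,0,1]
    - [0,0,6,0,0,0,1]
    - [0,0,11,0,0,0,1]
    - [0,0,16,0,0,0,1]
    - [0,0,17,0,0,0,1]
    - [0,0,17,0,0,0,1]

```text
time: 35.05
tcp_pos: [649.5, -272.6, 202.7]
tool_rot: [[-0.866, 0.5, 0.008], [0.5, 0.866, 0.002], [-0.006, 0.005, -1.0]]
contact_force: [0.0, -0.0, -3.8]
width: 32.1
grip_force: 60.4
```

```bash
python3 - <<'E'
from h import *
st=read_state();print(st['width'],st['tcp_pos'])
for cam in('scene','side'):
    s=snap(cam,cam+'16');W=cloud(s);X,Y,Z=W[...,0],W[...,1],W[...,2];b=s['frame'].min(2)
    t=(abs(X-648)<100)&(abs(Y+271)<100)&(Z>160)&(Z<205)&(b>110)
    q=W[t];A=np.c_[q[:,:2],np.ones(len(q))];t2=q[:,2]>np.percentile(q[:,2],40)
    print(t.sum(),cv2.minEnclosingCircle(q[:,:2].astype(np.float32)),np.percentile(q[:,2],[5,50,95]),np.linalg.lstsq(A[t2],q[t2,2],rcond=None)[0])
print(delta([476.5,-92.5,210],Rt(-30,0),off=0))
E
```

```text
32.06454955208588 [ 649.54051035 -272.63635877  202.72532365]
1423 ((650.07080078125, -270.2435302734375), 74.83236694335938) [186.46086652 189.26562769 191.52945502] [ 9.32391347e-04 -1.63300729e-04  1.89532997e+02]
448 ((642.4908447265625, -269.7387390136719), 75.9359130859375) [182.07230764 186.02128555 188.64663506] [-1.01051278e-03  2.11802382e-03  1.88291606e+02]
(array([-17.06,  17.89,   1.34]), array([-0.3, -0. , -0. ]))
```

Emit:
jog_arm:
  deltas:
    - [-2,2.2,0,0,0,0,1]
    - [-5,5.3,0,0,0,0,1]
    - [-8.5,8.9,0,0,0,0,1]
    - [-12,12.5,0,0,0,0,1]
    - [-15,15.7,0,0,0,0,1]
    - [-17,17.8,0,0,0,0,1]
    - [-17,17.8,0,0,0,0,1]
    - [-17,17.8,-1.5,0,0,0,1]
    - [-17,17.8,-3,0,0,0,1]
    - [-17,17.8,-3,0,0,0,1]

```text
time: 36.15
tcp_pos: [476.2, -93.9, 164.8]
tool_rot: [[-0.866, 0.501, -0.005], [0.501, 0.866, 0.006], [0.007, 0.003, -1.0]]
contact_force: [-1.0, 0.2, -4.1]
width: 32.0
grip_force: 60.2
```

```bash
python3 - <<'E'
from h import *
st=read_state();print(st['width'],st['tcp_pos'])
def circ(q):
    A=np.c_[2*q,np.ones(len(q))];x=np.linalg.lstsq(A,(q**2).sum(1),rcond=None)[0];return x[:2].round(1)
for cam in('scene','side'):
    s=snap(cam,cam+'17');W=cloud(s);X,Y,Z=W[...,0],W[...,1],W[...,2];b=s['frame'].min(2)
    t=(abs(X-477)<90)&(abs(Y+92)<90)&(Z>140)&(Z<185)&(b>100);q=W[t]
    print(t.sum(),cv2.minEnclosingCircle(q[:,:2].astype(np.float32)),np.percentile(q[:,2],[5,50,95]))
E
```

```text
31.981019205106804 [476.20096958 -93.92343605 164.82331037]
1253 ((477.60888671875, -91.28230285644531), 74.31304931640625) [147.96949125 151.42435776 153.97729424]
660 ((471.41973876953125, -90.48504638671875), 76.17577362060547) [148.5705019  153.67155549 156.37504902]
```

Emit:
jog_arm:
  deltas:
    - [0.15,-0.1,-0.2,0,0,0,1]
    - [0.15,-0.1,-0.5,0,0,0,1]
    - [0.15,-0.1,-0.8,0,0,0,1]
    - [0.15,-0.1,-1,0,0,0,1]
    - [0.15,-0.1,-1.2,0,0,0,1]
    - [0.15,-0.1,-1.2,0,0,0,1]

```text
time: 36.85
tcp_pos: [479.7, -95.0, 157.6]
tool_rot: [[-0.866, 0.5, 0.003], [0.5, 0.866, 0.004], [-0.001, 0.005, -1.0]]
contact_force: [0.1, 0.0, -3.7]
width: 31.8
grip_force: 60.2
```

Emit:
jog_arm:
  deltas:
    - [-0.1,0,-0.2,0,0,0,1]
    - [-0.1,0,-0.4,0,0,0,1]
    - [-0.1,0,-0.5,0,0,0,1]
    - [-0.1,0,-0.55,0,0,0,1]
    - [-0.1,0,-0.55,0,0,0,1]

```text
time: 37.35
tcp_pos: [479.0, -95.1, 152.5]
tool_rot: [[-0.866, 0.5, 0.004], [0.5, 0.866, 0.004], [-0.001, 0.005, -1.0]]
contact_force: [-0.5, 0.1, -4.3]
width: 32.0
grip_force: 60.4
```

Still free, within about 0.3 mm of seating. I'll release and back away.

Emit:
jog_arm:
  deltas:
    - [0,0,-0.1,0,0,0,1]
    - [0,0,-0.1,0,0,0,0]
    - [0,0,-0.1,0,0,0,0]
    - [0,0,-0.1,0,0,0,0]
    - [0,0,-0.1,0,0,0,0]
    - [0,0,-0.1,0,0,0,0]
    - [0,0,4,0,0,0,0]
    - [0,0,8,0,0,0,0]
    - [0,0,13,0,0,0,0]
    - [-4,-4,16,0,0,0,0]
    - [-6,-9,18,0,0,0,0]
    - [-6,-13,18,0,0,0,0]

```text
time: 38.55
tcp_pos: [419.8, -217.8, 335.3]
tool_rot: [[-0.867, 0.498, 0.009], [0.498, 0.867, 0.0], [-0.008, 0.005, -1.0]]
contact_force: [1.3, -0.3, -0.4]
width: 85.4
grip_force: 0.0
```

```bash
python3 - <<'E'
from h import *
for cam in('scene','side'):
    s=snap(cam,cam+'18');W=cloud(s);X,Y,Z=W[...,0],W[...,1],W[...,2];b=s['frame'].min(2)
    t=(abs(X-477)<90)&(abs(Y+92)<90)&(Z>134)&(Z<150)&(b>90);q=W[t];A=np.c_[q[:,:2],np.ones(len(q))]
    print(t.sum(),cv2.minEnclosingCircle(q[:,:2].astype(np.float32)),np.percentile(q[:,2],[5,50,95]),np.linalg.lstsq(A,q[:,2],rcond=None)[0][:2])
    t=(X>300)&(X<560)&(Y>-470)&(Y<-220)&(Z>44)&(Z<55);print('pan',cv2.minAreaRect(W[t][:,:2].astype(np.float32)))
    hsv=cv2.cvtColor(s['frame'],cv2.COLOR_BGR2HSV).astype(int)
    t=(abs(X-607)<50)&(abs(Y-100)<40)&(Z>96)&(Z<142)&(hsv[...,1]>110)&((hsv[...,0]<10)|(hsv[...,0]>170))
    if t.sum(): print('tab',cv2.minAreaRect(W[t][:,:2].astype(np.float32)))
a,b=load('scene18')['frame'],load('side18')['frame']
cv2.imwrite('pics/o18.png',np.hstack([cv2.resize(a,(400,300)),cv2.resize(b,(400,300))]))
E
```

```text
1380 ((480.2831115722656, -92.57649993896484), 74.45450592041016) [136.33500486 138.86126845 141.46382076] [-0.00144182 -0.00173293]
pan ((436.52587890625, -354.4313659667969), (105.46800994873047, 218.33775329589844), 54.17481231689453)
tab ((610.4371337890625, 101.95108032226562), (32.87921905517578, 10.94782829284668), 6.853249549865723)
664 ((479.1197814941406, -94.1616439819336), 78.48946380615234) [135.80018278 139.35488136 142.19927795] [ 0.00076643 -0.00620129]
pan ((429.8136901855469, -357.827880859375), (109.0885009765625, 221.51568603515625), 56.29076385498047)
tab ((604.3284301757812, 102.05224609375), (27.571992874145508, 8.129894256591797), 5.488759517669678)
```

View pics/o18.png

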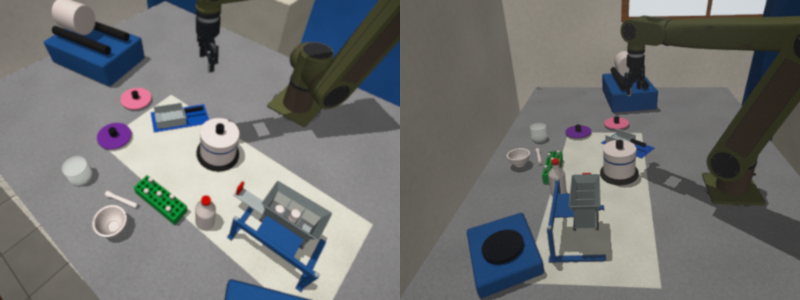

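The lid is seated level on the jar at about (219,130) in the left picture. The pan is on its mat at (178,115), the gate is shut and the bench is clear. Handing in.

```bash
python3 -c "
from rig import close_job
print(close_job())"
```

```text
the job is handed in; nothing more can be done
None
```

The job is done and handed in; no verdict came back. Bay A's three cylinders and the one billet on the bench went into the jar (I could not see every piece inside), the lid is seated, the gate is shut with bays B and C still full, and the pan is on its mat.

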